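Fetch the root carving from behind the vase and the jar for its photograph

ROBOT

A 7-joint arm with a two-finger parallel gripper is mounted at the origin on the work surface. World frame = base frame: x ahead of the robot, y to its left, z up, the work surface at z = 0. Lengths are in m, angles in rad, forces in N, time in s.
With the tool pointing down it reaches from about 0.425 to 0.8 m from the base axis. Payload 8.3 kg.
Tool frame: the origin (TCP) lies on the mounting face of the last link; the fingertips stand 173 mm ahead of it and the grasp point (between the pads) lies 155 mm ahead of it (ctrl.grip_point_offset is the distance from the TCP to the grasp point, in m); y points along the fingers, z is the direction in which the jaws open and shut, and the axes are right-handed (so a half turn about y gives the same grasp; the last joint's range is limited). The gripper opens to 85 mm and grips with 20 to 120 N. Pads are 22 mm wide; open, the fingers measure 114 mm over their backs; the gripper's body (76 mm by 85 mm) begins 54 mm behind the grasp point. The pads swing forward as they close: fully open they stand 13 mm farther back than shut.
Start: joints at [1.173, 0.383, 0.016, 1.37, -0.006, 1.388, -0.046], TCP at [0.205, -0.59, 0.405] pointing down, gripper open.
Joint ranges: [-2.95, 2.95], [-0.25, 2.06], [-1.52, 1.56], [0.18, 2.33], [-1.44, 4.58], [0.02, 2.06], [-3.01, 3.01]. Speed limits (rad/s): [2.39, 2.39, 3.01, 3.01, 3.14, 3.14, 3.14].

INTERFACE

Orientations are given as a unit quaternion [x, y, z, w].
In Python, from workcell import ctrl gives the robot as it stands.
- The arm moves only by the tool move_arm, never from a script. Its argument "rows" is a list of rows, each a list of 3 entries, a list of its own where there are three numbers: the shift along the world's x, y, z in mm, then the turn, a rotation vector about the world's x, y, z in degrees, then the finger opening in mm, from 0 to 85.4. In form: [[[dx, dy, dz], [rx, ry, rz], gripper], ...]. A call has 1 to 12 rows; each row shifts and turns the commanded pose from where the row before left it; what a row does not reach is not made up. A row lasts 1/12 s, in which the tool goes at most 41.7 mm and 7.16 degrees, less where a joint would pass 70% of its speed; a pose out of reach is approached as far as the arm can. A call is refused whole if a number of a shift passes 41.7 or a number of a turn 7.16, either way. A call with a gripper value outside its range is refused whole. The fingers move at their own pace and stop on an object; "grip_force" is the grip in N (left out, the last holds). Time passes only in rows, so rows that do not move let the fingers close. It gives the time, the measured TCP pose, the force and the opening at its end, in the units of the state.
- ctrl.get_state(): the state, without advancing time (a new reading comes with each control period).
- ctrl.camera(name): name is "scene" or "top" or "wrist"; returns the picture (400x640x3 uint8, blue, green, red); there is no depth.
- ctrl.camera_info(name): a dict with "fx", "fy", "cx", "cy" (pixels), "distortion" ([k1, k2, p1, p2, k3] as OpenCV has them; the pictures are not rectified), "T" (4x4, takes a point from camera to world coordinates); the wrist camera has in their place "T_tool_cam" (4x4, takes a point from camera to tool coordinates, whose origin is the TCP and whose axes are the tool frame's). Camera axes: x right, y down, z forward; pixel columns grow to the right and rows downward; lengths in m; the calibration is good to about 2 mm. A picture is of the moment at which its call begins: read the wrist's pose just before it. camera_info takes no time and is no camera call.
- ctrl.hand_in(): hands the job in, once; it reports no verdict.
The state is a dict: "clock": time; "q": joint angles; "dq": joint speeds; "joint_torque": joint torques, N m; "tcp_pos": TCP position; "tcp_rot": TCP orientation; "wrist_force": force on the tool from outside, world axes, zero at the start; "ft_torque": the same for the moment, N m; "opening": finger opening in m.
Only numpy, scipy, OpenCV 4.12 (cv2) and the standard library are available. Lean on these libraries where they do the work, as an engineer would, in place of code of your own. Each camera call takes 0.05 s, during which the arm holds its last target.

TASK

The root carving at the back of the display riser is to be photographed: first stand the honey-coloured wooden vase and the blue jar that block it out of the way, a little apart, on the green mat, then bring the carving to the middle of the white turntable, standing upright over the red dot, and only then put the vase back on the middle of the cork disc and the jar back on the middle of the black slate. Keep every piece upright and set it down gently rather than dropping it, and leave the wooden ring, the brush and the marker where they lie.

Things in the scene. Friction and masses are not known exactly. Their poses are not given: they have to be found in the camera images.
- vase_center (a point): Turned honey-coloured wooden vase with a dark band, solid, loose, 100 mm high, upright on the cork disc at the start. Round: 56 mm diameter from 25 to 70 mm above its foot, foot 50 mm, a narrow neck (30 mm at 84 mm) under a 42 mm lip. About 0.16 kg. The point is on its axis, half-way up (50 mm above its underside); z up along its axis.
- jar_center (a point): Blue glazed ceramic jar with a fixed white lid and lid knob, loose, 100 mm high, upright on the black slate at the start. Round: 56 mm diameter from 6 to 70 mm above its foot. About 0.28 kg. The point is on its axis, half-way up (50 mm above its underside); z up along its axis.
- root_center (a point): Dark brown root carving, loose, upright on the riser 12 mm behind (+x of) vase and jar. 130 mm long (its y), 72 mm high, 34 mm thick (its x) at its 14 mm high foot. Its middle block, 56 mm long, is 30 mm thick along x over the full height: grip it there across x; low limbs slope down on both sides. 0.24 kg. The point is its centre, 36 mm above its underside; z up.
- cork_top (a point): Home of the vase: round brown cork disc, 76 mm wide, 4 mm thick, fixed on the front half of a white riser (18 mm high, 200 x 260 mm; 34 mm high back rail 84 mm behind the carving; small ornaments, 48 mm, in the rear corners). The point is its top centre, 22 mm above the table. x points to the carving, y along the row of pads, whose centres are 92 mm apart (36 mm free between vase and jar).
- slate_top (a point): Home of the jar: square black slate, 72 by 72 mm, 4 mm thick, fixed on the riser beside the cork disc (left or right of it). The point is the centre of its top (22 mm above the table); axes as for the cork disc.
- mat_top (a point): Side area: green mat, 230 mm along its x by 150 mm along its y, 6 mm thick, fixed on the table on one side of the riser. The point is the centre of its top (6 mm above the table); z up. There is room for both pieces, one behind the other along its x.
- turntable_top (a point): White round photo turntable, fixed (does not turn), 190 mm diameter, 24 mm high, with a red dot at the centre, on the other side of the riser. The point is the centre of its top (24 mm above the table).
- burl_center (a point): Bystander: pale wooden ring (slice of a hollow branch) lying flat on the table between robot and riser, 72 mm outer and 44 mm inner diameter, 26 mm high. The point is its centre, 13 mm above the table.
- brush_grip (a point): Bystander: brush lying on the table between robot and riser, 150 mm long, less than 40 mm high. The point is on its handle; x along the brush towards the bristles.
- marker_center (a point): Bystander: black marker pen lying on the table behind the riser, 14 mm thick, 130 mm long along its x. The point is its centre.

How it is judged:
By the outcome, as a careful person would: the job done as asked, in the order asked, and still so for the second after the job is handed in, with the robot touching nothing.
It also fails if it takes over 144 s, if anything falls off the work surface, if the arm or the gripper's body presses on something with over 40 N, if the wrist force passes 120 N, or if a joint passes its speed limit or range.

## Working session

There is one attempt and no reset: what is moved stays moved. The work goes in short steps, Python scripts to look and compute and a tool call to move; the robot and the scene stay as the last step left them, time stands still between calls to the robot, and variables do not carry over. Pictures are saved under pics/ and viewed, and the job is handed in when it is done.

Besides the shell and the picture viewer there is one more tool, called after "Request:" as name([rows], argument=value, ...), one row to a line, values as JSON. move_arm: Moves the arm, as the interface text tells. Its arguments: {"type":"object","properties":{"rows":{"type":"array"},"grip_force":{"type":"number"}},"required":["rows"]}

```bash
mkdir -p pics; ls; python3 - <<'E'
from workcell import ctrl
import cv2,numpy as np
np.set_printoptions(precision=4,suppress=True)
for n in("scene","top"):
    cv2.imwrite(f"pics/{n}0.png",ctrl.camera(n)); print(n,ctrl.camera_info(n))
print(ctrl.camera_info("wrist"))
print(ctrl.get_state(),ctrl.grip_point_offset)
E
```

```text
pics
scene {'fx': 426.62932712613866, 'fy': 426.62932712613866, 'cx': 318.09145735024237, 'cy': 199.92184159874944, 'distortion': array([0.0176, 0.    , 0.    , 0.    , 0.    ]), 'T': array([[ 0.8735,  0.3457, -0.3427,  0.8968],
       [ 0.4867, -0.6353,  0.5996, -0.5622],
       [-0.0104, -0.6905, -0.7232,  0.7753],
       [ 0.    ,  0.    ,  0.    ,  1.    ]])}
top {'fx': 484.10588810178984, 'fy': 484.10588810178984, 'cx': 319.0096258131902, 'cy': 202.45977236715655, 'distortion': array([-0.0543,  0.    ,  0.    ,  0.    ,  0.    ]), 'T': array([[-0.0061, -0.9931,  0.117 ,  0.4626],
       [-0.9998,  0.0084,  0.0194, -0.0091],
       [-0.0202, -0.1169, -0.9929,  1.1447],
       [ 0.    ,  0.    ,  0.    ,  1.    ]])}
{'fx': 302.18513789448326, 'fy': 302.18513789448326, 'cx': 320.25903485527004, 'cy': 197.2681883632199, 'distortion': array([-0.0276,  0.    ,  0.    ,  0.    ,  0.    ]), 'T_tool_cam': array([[-0.0009,  0.9574,  0.2887, -0.0745],
       [-0.0002, -0.2887,  0.9574,  0.0312],
       [ 1.    ,  0.0008,  0.0004, -0.0004],
       [ 0.    ,  0.    ,  0.    ,  1.    ]])}
{'clock': 0.1, 'q': array([ 1.1731,  0.3842,  0.0164,  1.371 , -0.0063,  1.3882, -0.0465]), 'dq': array([ 0.0002, -0.0023, -0.0022, -0.0026, -0.0006,  0.0003, -0.    ]), 'joint_torque': array([  0.0029, -62.9136,   0.8475, -37.2755,   0.0168,   0.0105,
        -0.    ]), 'tcp_pos': array([ 0.2053, -0.5902,  0.4038]), 'tcp_rot': array([-0.1179,  0.6978, -0.6966,  0.1177]), 'wrist_force': array([-0.5077, -0.1191, -0.7827]), 'ft_torque': array([ 0.0546, -0.0528,  0.0278]), 'opening': 0.08557158188110744} 0.1547
```

View pics/scene0.png

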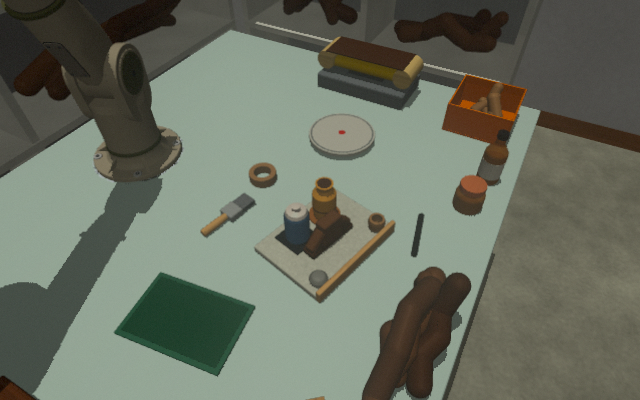

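View pics/top0.png

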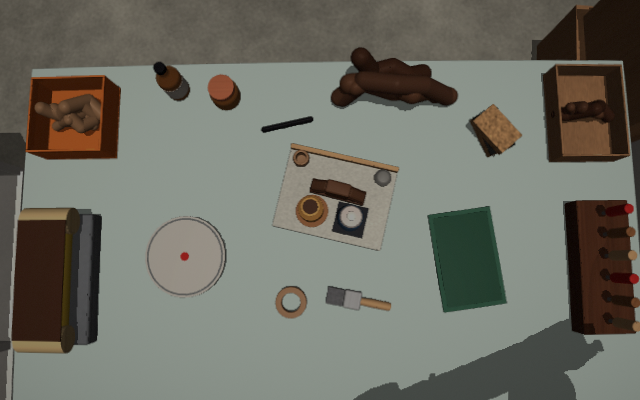

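The riser is in the middle, the turntable on the robot's left at top pixel (185,256) and the mat on its right at (467,258). I'll zoom in and localise.

```bash
python3 - <<'E'
import cv2
a=cv2.imread("pics/top0.png")
cv2.imwrite("pics/topz.png",cv2.resize(a[130:260,260:410],None,fx=5,fy=4.6,interpolation=cv2.INTER_CUBIC)[:598,:750])
s=cv2.imread("pics/scene0.png")
cv2.imwrite("pics/scz.png",cv2.resize(s[165:300,250:405],None,fx=5,fy=4.4,interpolation=cv2.INTER_CUBIC))
E
```

```text
(no output)
```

View pics/topz.png

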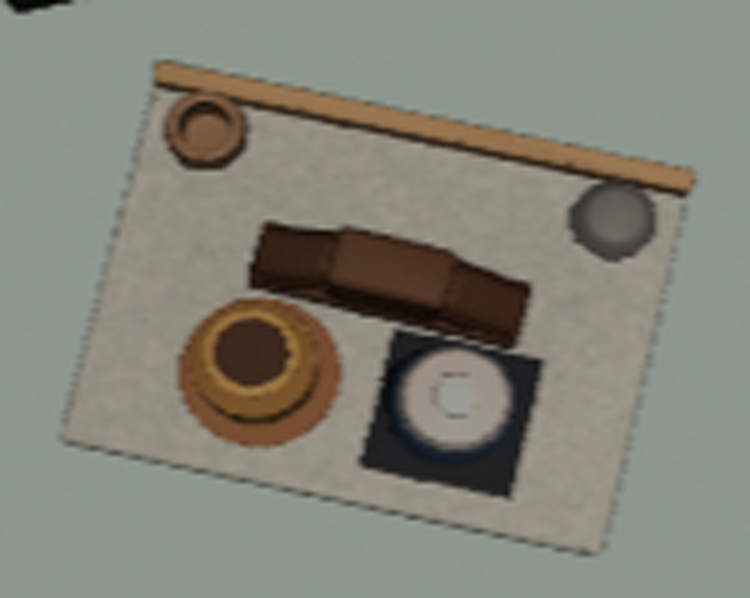

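View pics/scz.png

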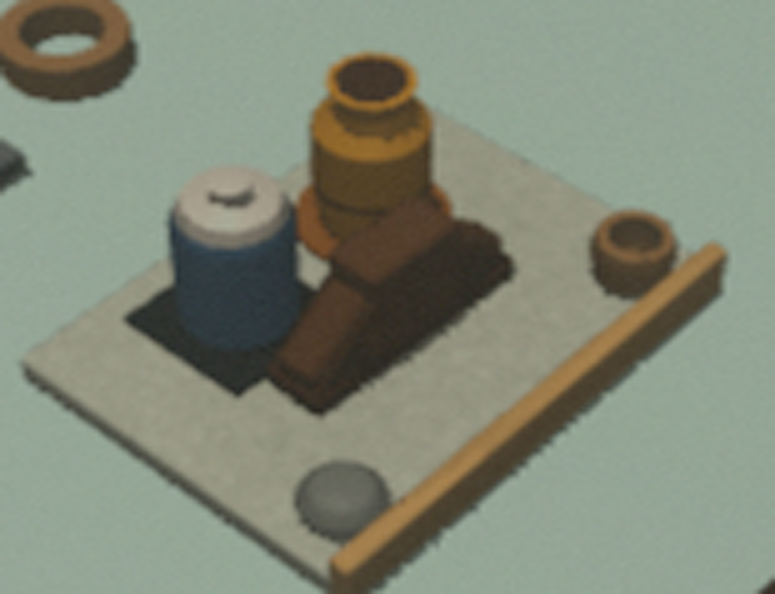

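```bash
cat > h.py <<'E'
import numpy as np,cv2
from workcell import ctrl
np.set_printoptions(precision=4,suppress=True)
def ray(name,uv,z,T=None):
    i=ctrl.camera_info(name); K=np.array([[i['fx'],0,i['cx']],[0,i['fy'],i['cy']],[0,0,1]])
    T=i['T'] if T is None else T
    n=cv2.undistortPoints(np.array(uv,float).reshape(-1,1,2),K,np.array(i['distortion'])).reshape(-1,2)
    d=np.c_[n,np.ones(len(n))]@T[:3,:3].T
    return T[:3,3]+d*((z-T[2,3])/d[:,2])[:,None]
def proj(name,P,T=None):
    i=ctrl.camera_info(name); K=np.array([[i['fx'],0,i['cx']],[0,i['fy'],i['cy']],[0,0,1]])
    T=i['T'] if T is None else T
    W=np.linalg.inv(T)
    return cv2.projectPoints(np.array(P,float).reshape(-1,1,3),cv2.Rodrigues(W[:3,:3])[0],W[:3,3],K,np.array(i['distortion']))[0].reshape(-1,2)
E
python3 - <<'E'
from h import *
z=lambda L:[(260-.4+u/5,130-.4+v/4.6) for u,v in L]
t=lambda n,uv,h:print(n,ray("top",uv,h)[:,:2].tolist() if 0 else ray("top",uv,h)[:,:2].round(4).tolist())
t("riser front",z([(65,438),(600,553)]),.018)
sl=z([(395,330),(540,358),(510,497),(360,465)]);t("slate",sl,.022);print(ray("top",sl,.022).mean(0))
t("cork",z([(260,372)]),.022);t("vase lip",z([(253,352)]),.122)
t("jar knob",z([(457,395)]),.122); t("lid rim",z([(455,400)]),.108)
r=z([(342,228),(455,252),(447,307),(330,285)]);t("root",r,.09);print(ray("top",r,.09).mean(0))
t("tt",[(184.5,256.5)],.024);t("mat",[(429,214),(489,207),(506,303),(444,311)],.006)
i=cv2.imread("pics/top0.png").astype(int);m=(i[...,2]>150)&(i[...,1]<80);m[:,:150]=0;m[:,220:]=0
t("dot",[np.argwhere(m).mean(0)[::-1]],.024)
i2=cv2.imread("pics/scene0.png").astype(int);m=(i2[...,2]>130)&(i2[...,1]<90);m[:,:330]=0;m[:,355:]=0;m[:120]=0;m[145:]=0
print("dot scene",ray("scene",[np.argwhere(m).mean(0)[::-1]],.024))
s=lambda L:[(250-.4+u/5,165-.4+v/4.4) for u,v in L]
print("vase lip sc",ray("scene",s([(372,78)]),.122),"knob",ray("scene",s([(233,190)]),.122),"lid",ray("scene",s([(233,202)]),.112))
t("burl",[(291,302)],.026);t("brush",[(330,296),(390,305)],.02)
E
```

```text
riser front [[0.5436, 0.1216], [0.4838, -0.1268]]
slate [[0.5971, -0.033], [0.5823, -0.1004], [0.5121, -0.0853], [0.5287, -0.016]]
[ 0.555  -0.0587  0.022 ]
cork [[0.5762, 0.0302]]
vase lip [[0.5754, 0.0296]]
jar knob [[0.5548, -0.0568]]
lid rim [[0.5537, -0.0566]]
root [[0.6384, -0.0087], [0.6263, -0.0584], [0.5998, -0.0545], [0.6109, -0.0032]]
[ 0.6189 -0.0312  0.09  ]
tt [[0.4708, 0.3263]]
mat [[0.5671, -0.2462], [0.5825, -0.389], [0.3583, -0.4191], [0.3418, -0.2742]]
dot [[nan, nan]]
dot scene [[0.4682 0.3279 0.024 ]]
vase lip sc [[0.5726 0.0324 0.122 ]] knob [[ 0.5582 -0.0622  0.122 ]] lid [[ 0.557  -0.0612  0.112 ]]
burl [[0.3664, 0.078]]
brush [[0.3791, -0.0111], [0.3579, -0.148]]<stdin>:11: RuntimeWarning: Mean of empty slice.
  ret = um.true_divide(
```

```bash
cat >> h.py <<'E'
from scipy.spatial.transform import Rotation as R
def tool():
    s=ctrl.get_state(); T=np.eye(4);T[:3,:3]=R.from_quat(s['tcp_rot']).as_matrix();T[:3,3]=s['tcp_pos'];return T,s
def rep(jaw=None,pt=None):
    T,s=tool(); M=T[:3,:3]; g=T[:3,3]+M[:,1]*ctrl.grip_point_offset
    print("t",round(s['clock'],2),"tcp",s['tcp_pos'],"grasp",g,"F",s['wrist_force'].round(1),"open",round(s['opening'],4)); print("y",M[:,1],"z",M[:,2],"jawyaw",np.degrees(np.arctan2(M[1,2],M[0,2])),"q",s['q'])
    if jaw is not None:
        a=np.radians(jaw); z=np.array([np.cos(a),np.sin(a),0]);y=np.array([0,0,-1.]);x=np.cross(y,z)
        print("turn deg",np.degrees((R.from_matrix(np.c_[x,y,z])*R.from_matrix(M).inv()).as_rotvec()))
        if pt is not None: # with tool vertical
            print("shift mm",1000*(np.array(pt)+[0,0,ctrl.grip_point_offset]-T[:3,3]))
    return T
def wcam(T): return T@ctrl.camera_info("wrist")["T_tool_cam"]
E
python3 - <<'E'
from h import *
for j in (76.5,-103.5): rep(j,[.505,-.07,.245])
print(wcam(tool()[0]))
E
```

```text
t 0.1 tcp [ 0.2053 -0.5902  0.4038] grasp [ 0.2052 -0.5899  0.2491] F [-0.5 -0.1 -0.8] open 0.0856
y [-0.0006  0.0016 -1.    ] z [ 0.3286 -0.9445 -0.0018] jawyaw -70.81623780106166 q [ 1.1731  0.3842  0.0164  1.371  -0.0063  1.3882 -0.0465]
turn deg [  0.0105  -0.1342 147.3162]
shift mm [299.6596 520.1592  -4.0728]
t 0.1 tcp [ 0.2053 -0.5902  0.4038] grasp [ 0.2052 -0.5899  0.2491] F [-0.5 -0.1 -0.8] open 0.0856
y [-0.0006  0.0016 -1.    ] z [ 0.3286 -0.9445 -0.0018] jawyaw -70.81623780106166 q [ 1.1731  0.3842  0.0164  1.371  -0.0063  1.3882 -0.0465]
turn deg [ -0.1015  -0.0079 -32.6838]
shift mm [299.6596 520.1592  -4.0728]
[[ 0.3294 -0.9038 -0.2731  0.2756]
 [-0.9442 -0.3158 -0.0937 -0.5653]
 [-0.0016  0.2887 -0.9574  0.3726]
 [ 0.      0.      0.      1.    ]]
```

Request:
move_arm([
  [[15,26,0],[0,0,-1.6],85],
  [[15,26,0],[0,0,-1.6],85],
  [[15,26,0],[0,0,-1.6],85],
  [[15,26,0],[0,0,-1.6],85],
  [[15,26,0],[0,0,-1.6],85],
  [[15,26,0],[0,0,-1.6],85],
  [[15,26,0],[0,0,-1.6],85],
  [[15,26,0],[0,0,-1.6],85],
  [[15,26,0],[0,0,-1.6],85],
  [[15,26,0],[0,0,-1.6],85],
  [[15,26,0],[0,0,-1.6],85],
  [[15,26,0],[0,0,-1.6],85],
])

```text
clock: 1.1
tcp_pos: [0.3857, -0.2768, 0.4044]
tcp_rot: [0.0, 0.707, -0.707, -0.001]
wrist_force: [1.5, 0.0, 0.9]
opening: 0.0851
```

Request:
move_arm([
  [[15,26,0],[0,0,-1.6],85],
  [[15,26,0],[0,0,-1.6],85],
  [[15,26,0],[0,0,-1.6],85],
  [[15,26,0],[0,0,-1.6],85],
  [[15,26,0],[0,0,-1.6],85],
  [[15,26,0],[0,0,-1.6],85],
  [[15,26,0],[0,0,-1.6],85],
  [[15,26,0],[0,0,-1.6],85],
  [[0,0,0],[0,0,-0.6],85],
  [[0,0,0],[0,0,0],85],
])

```text
clock: 1.93
tcp_pos: [0.5058, -0.0684, 0.4042]
tcp_rot: [0.081, 0.703, -0.702, -0.082]
wrist_force: [0.1, -0.8, -0.4]
opening: 0.0845
```

```bash
python3 - <<'E'
from h import *
T=rep(-103.5,[.555,-.058,.13]); np.save("T1.npy",T)
cv2.imwrite("pics/w1.png",ctrl.camera("wrist"))
E
```

```text
t 1.93 tcp [ 0.5058 -0.0684  0.4042] grasp [ 0.5057 -0.0682  0.2495] F [ 0.1 -0.8 -0.4] open 0.0845
y [-0.0008  0.0008 -1.    ] z [-0.2283 -0.9736 -0.0006] jawyaw -103.19963402256805 q [ 0.4412  0.1615 -0.414   1.665   0.0659  1.3298 -1.7851]
turn deg [-0.0476 -0.0446 -0.3004]
shift mm [  49.208    10.3568 -119.4969]
```

View pics/w1.png

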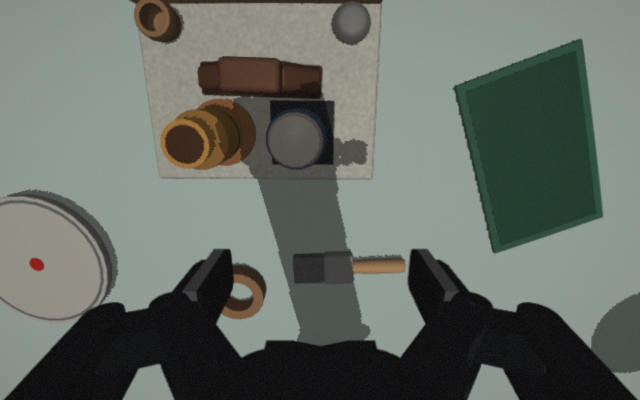

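The wrist view shows everything: slate centre around (302,132), jar lid (296,139), vase mouth (187,144), root block top (250,75), red dot (36,264) and the mat at the right.

```bash
python3 - <<'E'
import cv2
a=cv2.imread("pics/w1.png")
cv2.imwrite("pics/w1z.png",cv2.resize(a[40:190,140:350],None,fx=3.8,fy=3.8,interpolation=cv2.INTER_CUBIC))
E
```

```text
(no output)
```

View pics/w1z.png

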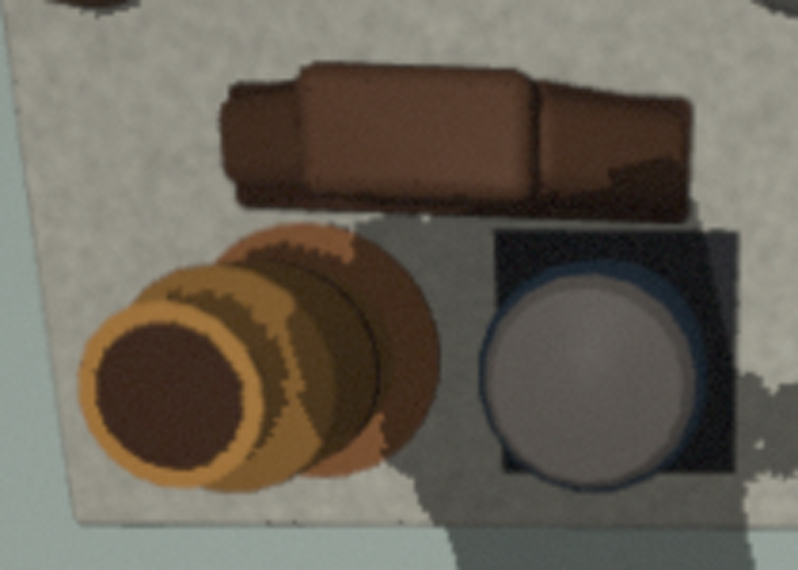

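```bash
cat >m.py <<'E'
from h import *
C=wcam(np.load("T1.npy"))
z=lambda L:[(140-.37+u/3.8,40-.37+v/3.8) for u,v in L]
w=lambda n,uv,h:print(n,ray("wrist",uv,h,C)[:,:2].round(4).tolist(),ray("wrist",uv,h,C)[:,:2].mean(0))
w("slate",z([(496,230),(740,232),(736,472),(505,472)]),.022)
w("lip",z([(172,394)]),.122)
w("lid",z([(590,380)]),.108)
w("root",z([(305,64),(532,72),(532,200),(305,192)]),.09)
w("dot",[(36.5,264)],.024)
w("mat",[(456,88),(582,41),(602,214),(494,251)],.006)
w("riser front",z([(78,522)])+[(372,178)],.018)
print(ray("wrist",z([(590,272),(590,485),(482,380),(696,380)]),.108,C))
E
python3 m.py
```

```text
slate [[0.5971, -0.0317], [0.5803, -0.1009], [0.5113, -0.0844], [0.5276, -0.0149]] [ 0.5541 -0.058 ]
lip [[0.5753, 0.0315]] [0.5753 0.0315]
lid [[0.556, -0.0566]] [ 0.556  -0.0566]
root [[0.6384, -0.0093], [0.6247, -0.0591], [0.598, -0.0519], [0.612, -0.0006]] [ 0.6183 -0.0302]
dot [[0.471, 0.3286]] [0.471  0.3286]
mat [[0.5627, -0.2415], [0.5821, -0.3879], [0.3628, -0.4171], [0.3425, -0.271]] [ 0.4625 -0.3294]
riser front [[0.5428, 0.1232], [0.4831, -0.1261]] [ 0.513  -0.0015]
[[ 0.5791 -0.0625  0.108 ]
 [ 0.5325 -0.0505  0.108 ]
 [ 0.5617 -0.0325  0.108 ]
 [ 0.5505 -0.0801  0.108 ]]
```

Request:
move_arm([
  [[16,4,0],[0,0,0],74],
  [[17,4,0],[0,0,0],74],
  [[16,3,0],[0,0,0],74],
  [[0,0,-20],[0,0,0],74],
  [[0,0,-20],[0,0,0],74],
  [[0,0,-20],[0,0,0],74],
  [[0,0,-20],[0,0,0],74],
  [[0,0,0],[0,0,0],74],
  [[0,0,0],[0,0,0],74],
])

```text
clock: 2.73
tcp_pos: [0.5537, -0.0608, 0.324]
tcp_rot: [-0.082, -0.702, 0.702, 0.084]
wrist_force: [0.8, -0.3, -0.0]
opening: 0.0742
```

```bash
python3 - <<'E'
from h import *
T=rep(-103.5,[.5552,-.0572,.077])
cv2.imwrite("pics/w2.png",ctrl.camera("wrist"));cv2.imwrite("pics/s2.png",cv2.resize(ctrl.camera("scene")[100:320,200:440],None,fx=3,fy=2.7))
E
```

```text
t 2.73 tcp [ 0.5537 -0.0608  0.324 ] grasp [ 0.5533 -0.0608  0.1693] F [ 0.8 -0.3 -0. ] open 0.0742
y [-0.0027 -0.0002 -1.    ] z [-0.2337 -0.9723  0.0008] jawyaw -103.5122982731244 q [ 0.3885  0.3227 -0.4131  1.6596  0.1377  1.1908 -1.8637]
turn deg [ 0.0104 -0.1528  0.0124]
shift mm [  1.4866   3.5569 -92.267 ]
```

View pics/w2.png

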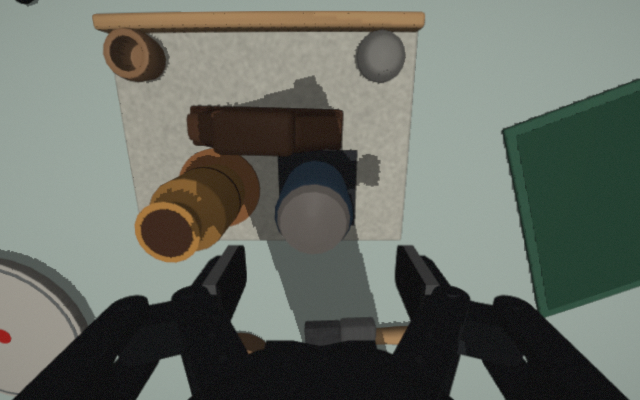

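View pics/s2.png

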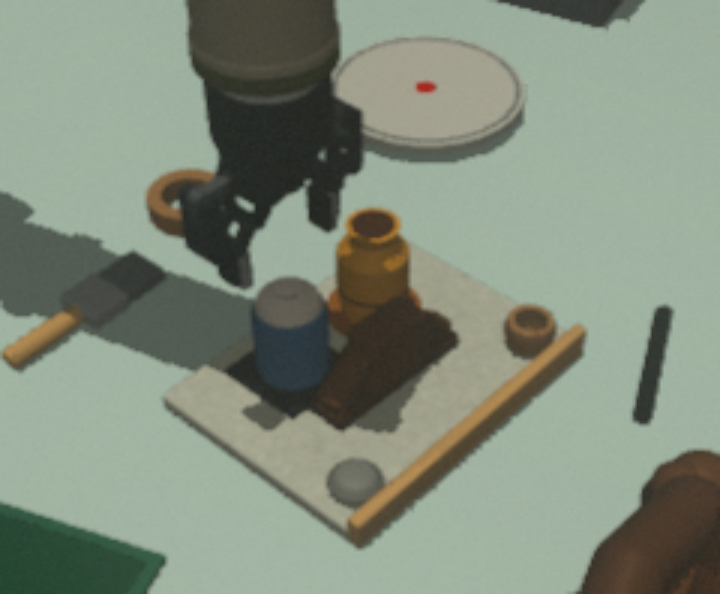

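Request:
move_arm([
  [[0.7,1.8,0],[0,0,0],74],
  [[0.8,1.8,0],[0,0,0],74],
  [[0,0,0],[0,0,0],74],
  [[0,0,-15],[0,0,0],74],
  [[0,0,-15],[0,0,0],74],
  [[0,0,-15],[0,0,0],74],
  [[0,0,-15],[0,0,0],74],
  [[0,0,-15],[0,0,0],74],
  [[0,0,-10],[0,0,0],74],
  [[0,0,-7],[0,0,0],74],
  [[0,0,0],[0,0,0],74],
])

```text
clock: 3.75
tcp_pos: [0.5555, -0.0556, 0.2315]
tcp_rot: [0.082, 0.702, -0.702, -0.083]
wrist_force: [-1.2, 0.1, 0.2]
opening: 0.0739
```

```bash
python3 - <<'E'
from h import *
T=rep(-103.5,[.5552,-.0572,.077])
cv2.imwrite("pics/w3.png",ctrl.camera("wrist"))
E
```

```text
t 3.75 tcp [ 0.5555 -0.0556  0.2315] grasp [ 0.5552 -0.0555  0.0768] F [-1.2  0.1  0.2] open 0.0739
y [-0.0019  0.0004 -1.    ] z [-0.2318 -0.9728  0.0001] jawyaw -103.40407258845346 q [ 0.3628  0.4237 -0.3983  1.7515  0.1895  1.0062 -1.9108]
turn deg [-0.0202 -0.1091 -0.0959]
shift mm [-0.3088 -1.6118  0.21  ]
```

View pics/w3.png

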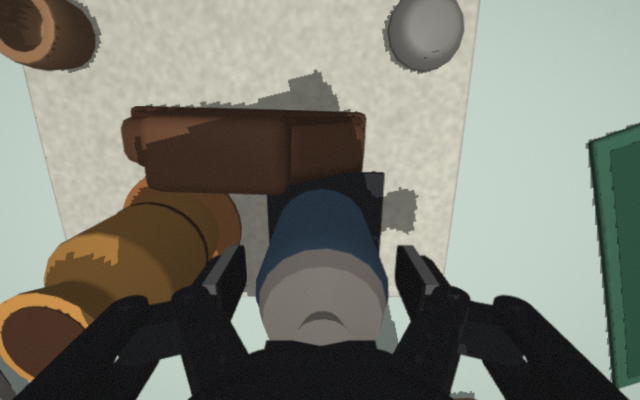

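Request:
move_arm([
  [[0,0,0],[0,0,0],66],
  [[0,0,0],[0,0,0],60],
  [[0,0,0],[0,0,0],56],
  [[0,0,0],[0,0,0],50],
  [[0,0,0],[0,0,0],46],
  [[0,0,0],[0,0,0],46],
  [[0,0,0],[0,0,0],46],
  [[0,0,0],[0,0,0],46],
], grip_force=40)

```text
clock: 4.47
tcp_pos: [0.5563, -0.056, 0.234]
tcp_rot: [-0.083, -0.702, 0.702, 0.082]
wrist_force: [-1.0, -1.1, 5.2]
opening: 0.0549
```

Request:
move_arm([
  [[0,0,3],[0,0,0],46],
  [[0,0,6],[0,0,0],46],
  [[0,0,10],[0,0,0],46],
  [[0,0,10],[0,0,0],46],
  [[0,0,0],[0,0,0],46],
  [[0,0,0],[0,0,0],46],
])

```text
clock: 4.97
tcp_pos: [0.5563, -0.0556, 0.2629]
tcp_rot: [-0.083, -0.702, 0.702, 0.082]
wrist_force: [-0.0, 0.6, -2.6]
opening: 0.0546
```

```bash
python3 - <<'E'
from h import *
T=rep()
cv2.imwrite("pics/w4.png",ctrl.camera("wrist"));cv2.imwrite("pics/s4.png",cv2.resize(ctrl.camera("scene")[100:320,200:440],None,fx=3,fy=2.7))
E
```

```text
t 4.97 tcp [ 0.5563 -0.0556  0.2629] grasp [ 0.5566 -0.0557  0.1082] F [-0.   0.6 -2.6] open 0.0546
y [ 0.0023 -0.0003 -1.    ] z [-0.232  -0.9727 -0.0003] jawyaw -103.41662734261443 q [ 0.3704  0.3866 -0.4062  1.7237  0.1716  1.064  -1.8972]
```

View pics/w4.png

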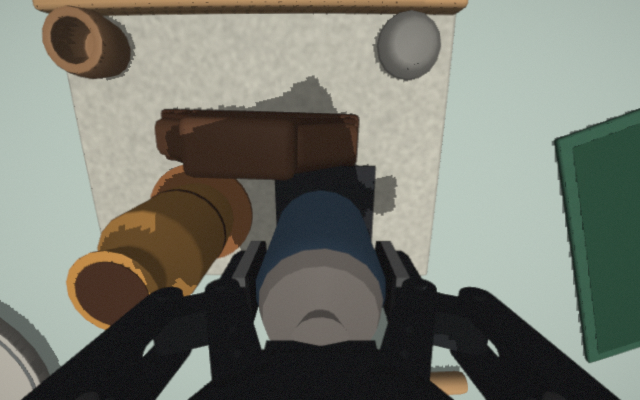

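View pics/s4.png

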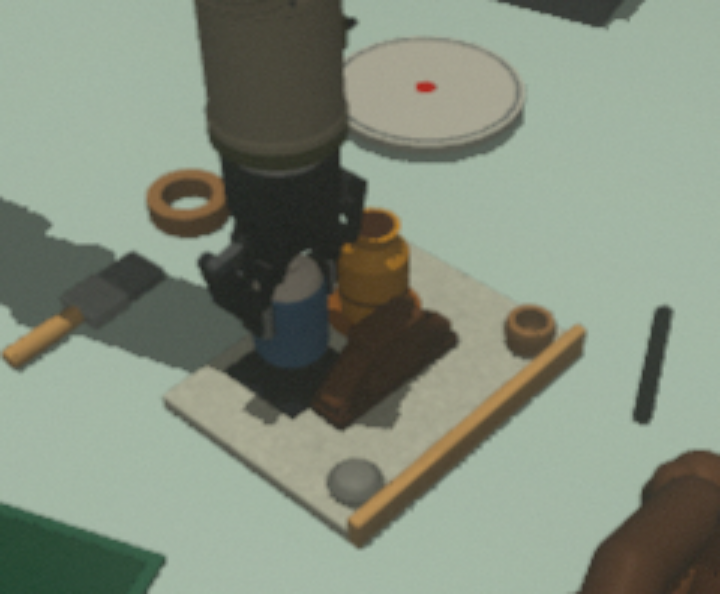

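Request:
move_arm([
  [[0,0,15],[0,0,0],46],
  [[0,0,20],[0,0,0],46],
  [[0,0,15],[0,0,0],46],
  [[-1,-8,10],[0,0,0],46],
  [[-2,-16,0],[0,0,0],46],
  [[-4,-22,0],[0,0,0],46],
  [[-4,-24,0],[0,0,0],46],
  [[-4,-24,0],[0,0,0],46],
  [[-4,-24,0],[0,0,0],46],
  [[-4,-24,0],[0,0,0],46],
  [[-4,-24,0],[0,0,0],46],
  [[-4,-24,0],[0,0,0],46],
])

```text
clock: 6.07
tcp_pos: [0.524, -0.2475, 0.3209]
tcp_rot: [0.082, 0.702, -0.702, -0.083]
wrist_force: [1.3, -0.6, -2.1]
opening: 0.0551
```

Request:
move_arm([
  [[-3,-24,0],[0,0,0],46],
  [[-3,-22,0],[0,0,0],46],
  [[-2,-20,0],[0,0,0],46],
  [[-1,-12,0],[0,0,0],46],
  [[0,0,-10],[0,0,0],46],
  [[0,0,-20],[0,0,0],46],
  [[0,0,-20],[0,0,0],46],
  [[0,0,-20],[0,0,0],46],
  [[0,0,-15],[0,0,0],46],
  [[0,0,-5],[0,0,0],46],
  [[0,0,0],[0,0,0],46],
  [[0,0,0],[0,0,0],46],
])

```text
clock: 7.07
tcp_pos: [0.5162, -0.323, 0.2318]
tcp_rot: [0.082, 0.703, -0.702, -0.082]
wrist_force: [0.6, 0.7, -1.7]
opening: 0.0545
```

```bash
python3 - <<'E'
from h import *
T=rep(-103.5,[.517,-.3235,.0635])
cv2.imwrite("pics/w5.png",ctrl.camera("wrist"));cv2.imwrite("pics/s5.png",cv2.resize(ctrl.camera("scene")[200:400,60:360],None,fx=2.6,fy=2.6))
E
```

```text
t 7.07 tcp [ 0.5162 -0.323   0.2318] grasp [ 0.5162 -0.3229  0.0771] F [ 0.6  0.7 -1.7] open 0.0545
y [ 0.0001  0.0006 -1.    ] z [-0.2311 -0.9729 -0.0006] jawyaw -103.36342113462169 q [ 0.7119  0.5025 -0.2722  1.6149  0.1496  1.045  -1.4076]
turn deg [-0.0329  0.0044 -0.1366]
shift mm [  0.7867  -0.4681 -13.6025]
```

View pics/w5.png

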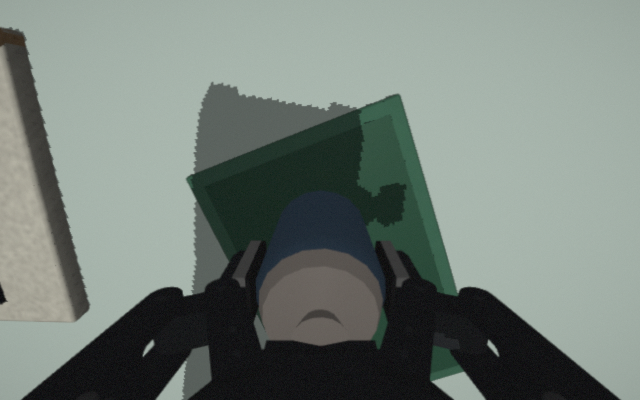

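View pics/s5.png

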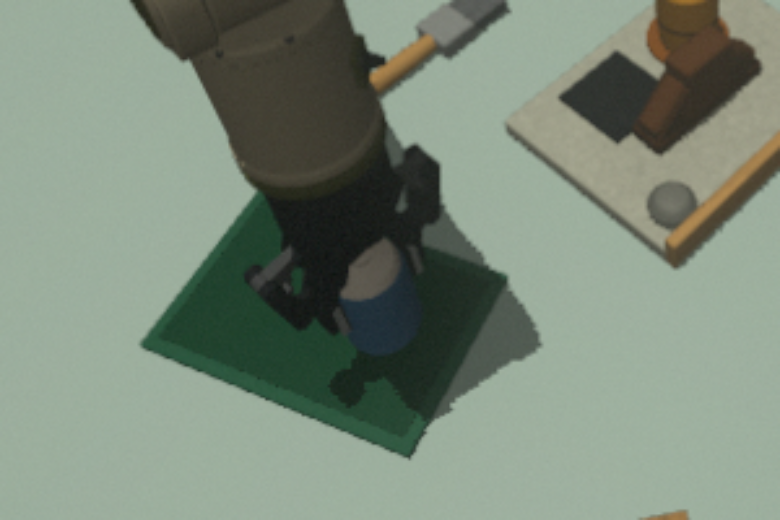

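Jar is over the far half of the mat, upright. Lower gently about 14 mm.

Request:
move_arm([
  [[0,0,-4],[0,0,0],46],
  [[0,0,-3],[0,0,0],46],
  [[0,0,-2],[0,0,0],46],
  [[0,0,-1],[0,0,0],46],
  [[0,0,-1],[0,0,0],46],
  [[0,0,-1],[0,0,0],46],
  [[0,0,0],[0,0,0],46],
  [[0,0,0],[0,0,0],46],
])

```text
clock: 7.83
tcp_pos: [0.5159, -0.3237, 0.2197]
tcp_rot: [0.083, 0.702, -0.702, -0.083]
wrist_force: [-0.0, 0.0, -1.7]
opening: 0.055
```

Request:
move_arm([
  [[0,0,-1],[0,0,0],46],
  [[0,0,-1],[0,0,0],46],
  [[0,0,0],[0,0,0],46],
  [[0,0,0],[0,0,0],46],
])

```text
clock: 8.17
tcp_pos: [0.516, -0.3237, 0.218]
tcp_rot: [-0.083, -0.702, 0.702, 0.082]
wrist_force: [-1.9, 0.3, 1.4]
opening: 0.0547
```

Request:
move_arm([
  [[0,0,-0.5],[0,0,0],55],
  [[0,0,0],[0,0,0],58],
  [[0,0,0],[0,0,0],62],
  [[0,0,0],[0,0,0],68],
  [[0,0,0],[0,0,0],74],
  [[0,0,0],[0,0,0],76],
  [[0,0,4],[0,0,0],76],
  [[0,0,10],[0,0,0],76],
  [[0,0,20],[0,0,0],76],
  [[0,0,30],[0,0,0],76],
  [[0,0,36],[0,0,0],76],
  [[0,0,36],[0,0,0],76],
])

```text
clock: 9.17
tcp_pos: [0.5156, -0.3234, 0.3553]
tcp_rot: [0.082, 0.702, -0.702, -0.083]
wrist_force: [0.8, -0.7, 0.6]
opening: 0.0758
```

```bash
python3 - <<'E'
from h import *
T=rep(-103.5,[.5757,.031,.2])
cv2.imwrite("pics/w6.png",ctrl.camera("wrist"));cv2.imwrite("pics/s6.png",cv2.resize(ctrl.camera("scene")[200:400,60:360],None,fx=2.6,fy=2.6))
E
```

```text
t 9.17 tcp [ 0.5156 -0.3234  0.3553] grasp [ 0.5156 -0.3234  0.2006] F [ 0.8 -0.7  0.6] open 0.0758
y [-0.0002  0.0003 -1.    ] z [-0.2318 -0.9728 -0.0003] jawyaw -103.40168225779335 q [ 0.722   0.3917 -0.2853  1.4814  0.112   1.2849 -1.3792]
turn deg [-0.0192 -0.0094 -0.0983]
shift mm [ 60.0895 354.4165  -0.5635]
```

View pics/w6.png

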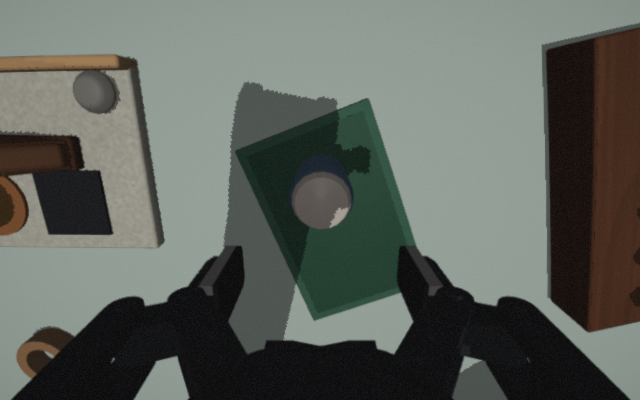

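View pics/s6.png

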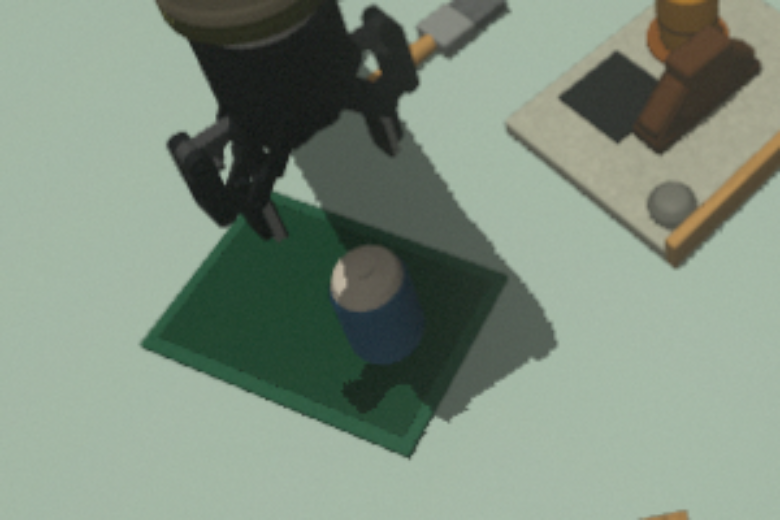

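Request:
move_arm([
  [[2,12,0],[0,0,0],76],
  [[4,24,0],[0,0,0],76],
  [[5,28,0],[0,0,0],76],
  [[5,28,0],[0,0,0],76],
  [[5,28,0],[0,0,0],76],
  [[5,28,0],[0,0,0],76],
  [[5,28,0],[0,0,0],76],
  [[5,28,0],[0,0,0],76],
  [[5,28,0],[0,0,0],76],
  [[5,28,0],[0,0,0],76],
  [[5,28,0],[0,0,0],76],
  [[4,28,0],[0,0,0],76],
])

```text
clock: 10.27
tcp_pos: [0.5703, -0.0052, 0.3523]
tcp_rot: [0.082, 0.702, -0.702, -0.083]
wrist_force: [1.3, -0.5, 0.2]
opening: 0.0757
```

Request:
move_arm([
  [[4,24,0],[0,0,0],76],
  [[2,14,0],[0,0,0],74],
  [[0,0,0],[0,0,0],74],
  [[0,0,0],[0,0,0],74],
])

```text
clock: 10.6
tcp_pos: [0.5763, 0.0319, 0.3524]
tcp_rot: [0.081, 0.702, -0.702, -0.082]
wrist_force: [0.5, -0.5, 0.7]
opening: 0.0741
```

```bash
python3 - <<'E'
from h import *
T=rep(-103.5,[.5757,.031,.077]); np.save("T2.npy",T)
cv2.imwrite("pics/w7.png",ctrl.camera("wrist"))
E
```

```text
t 10.6 tcp [0.5763 0.0319 0.3524] grasp [0.576  0.0319 0.1977] F [ 0.5 -0.5  0.7] open 0.0741
y [-0.0016  0.0002 -1.    ] z [-0.2292 -0.9734  0.0002] jawyaw -103.24854515324331 q [ 0.2518  0.3487 -0.4604  1.5671  0.1593  1.2649 -2.035 ]
turn deg [-0.0127 -0.0937 -0.2514]
shift mm [  -0.5682   -0.9161 -120.694 ]
```

View pics/w7.png

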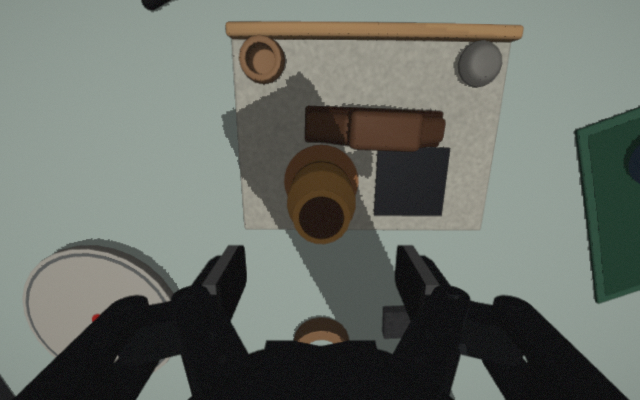

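Vase mouth at (322,216), centred between the fingers at columns 240 and 402. Descend.

Request:
move_arm([
  [[-0.5,-0.8,-15],[0,0,0],74],
  [[0,0,-20],[0,0,0],74],
  [[0,0,-20],[0,0,0],74],
  [[0,0,-20],[0,0,0],74],
  [[0,0,-20],[0,0,0],74],
  [[0,0,-15],[0,0,0],74],
  [[0,0,-8],[0,0,0],74],
  [[0,0,-4],[0,0,0],74],
  [[0,0,0],[0,0,0],74],
  [[0,0,0],[0,0,0],74],
])

```text
clock: 11.48
tcp_pos: [0.5767, 0.0291, 0.2319]
tcp_rot: [0.083, 0.702, -0.702, -0.083]
wrist_force: [-0.2, 0.5, 0.8]
opening: 0.0738
```

Request:
move_arm([
  [[0,0,0],[0,0,0],66],
  [[0,0,0],[0,0,0],60],
  [[0,0,0],[0,0,0],56],
  [[0,0,0],[0,0,0],50],
  [[0,0,0],[0,0,0],46],
  [[0,0,0],[0,0,0],46],
  [[0,0,0],[0,0,0],46],
  [[0,0,0],[0,0,0],46],
], grip_force=35)

```text
clock: 12.15
tcp_pos: [0.5768, 0.03, 0.2323]
tcp_rot: [0.083, 0.702, -0.702, -0.082]
wrist_force: [-1.1, 0.9, 5.9]
opening: 0.0549
```

```bash
python3 - <<'E'
from h import *
T=rep()
cv2.imwrite("pics/w8.png",ctrl.camera("wrist"))
E
```

```text
t 12.15 tcp [0.5768 0.03   0.2323] grasp [0.5771 0.03   0.0776] F [-1.1  0.9  5.9] open 0.0549
y [ 0.002   0.0003 -1.    ] z [-0.2316 -0.9728 -0.0007] jawyaw -103.39087600944352 q [ 0.2334  0.4643 -0.4353  1.6986  0.2227  1.0258 -2.0817]
```

View pics/w8.png

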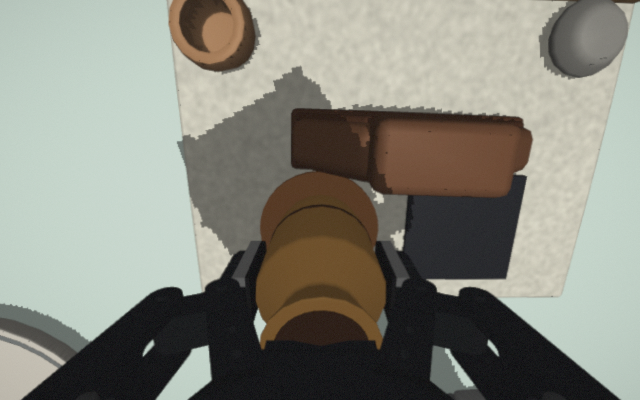

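Request:
move_arm([
  [[0,0,3],[0,0,0],46],
  [[0,0,7],[0,0,0],46],
  [[0,0,15],[0,0,0],46],
  [[0,0,25],[0,0,0],46],
  [[0,0,25],[0,0,0],46],
  [[0,0,20],[0,0,0],46],
  [[0,0,10],[0,0,0],46],
  [[-5,-11,0],[0,0,0],46],
  [[-8,-18,0],[0,0,0],46],
  [[-11,-24,0],[0,0,0],46],
  [[-11,-24,0],[0,0,0],46],
  [[-11,-24,0],[0,0,0],46],
])

```text
clock: 13.2
tcp_pos: [0.5288, -0.0734, 0.3343]
tcp_rot: [-0.082, -0.702, 0.702, 0.084]
wrist_force: [0.6, -0.2, -2.2]
opening: 0.0548
```

Request:
move_arm([
  [[-11,-24,0],[0,0,0],46],
  [[-11,-24,0],[0,0,0],46],
  [[-11,-24,0],[0,0,0],46],
  [[-11,-24,0],[0,0,0],46],
  [[-11,-24,0],[0,0,0],46],
  [[-11,-24,0],[0,0,0],46],
  [[-11,-24,0],[0,0,0],46],
  [[-11,-24,0],[0,0,0],46],
  [[-11,-24,0],[0,0,0],46],
  [[-11,-24,0],[0,0,0],46],
  [[-8,-16,0],[0,0,0],46],
  [[-5,-11,0],[0,0,0],46],
])

```text
clock: 14.2
tcp_pos: [0.4045, -0.3411, 0.3345]
tcp_rot: [0.083, 0.702, -0.702, -0.085]
wrist_force: [-0.6, 0.9, -1.7]
opening: 0.0552
```

Request:
move_arm([
  [[0,0,0],[0,0,0],46],
  [[0,0,0],[0,0,0],46],
])

```text
clock: 14.37
tcp_pos: [0.4067, -0.3386, 0.3352]
tcp_rot: [0.083, 0.703, -0.702, -0.084]
wrist_force: [0.4, 1.2, -2.2]
opening: 0.0547
```

```bash
python3 - <<'E'
from h import *
T=rep(-103.5,[.408,-.338,.216-.1547])
cv2.imwrite("pics/w9.png",ctrl.camera("wrist"));cv2.imwrite("pics/s9.png",cv2.resize(ctrl.camera("scene")[200:400,60:360],None,fx=2.6,fy=2.6))
E
```

```text
t 14.37 tcp [ 0.4067 -0.3386  0.3352] grasp [ 0.4066 -0.3384  0.1805] F [ 0.4  1.2 -2.2] open 0.0547
y [-0.0011  0.0013 -1.    ] z [-0.2334 -0.9724 -0.001 ] jawyaw -103.49465305359878 q [ 0.8272  0.2359 -0.2249  1.7254  0.0557  1.1882 -1.2189]
turn deg [-0.0759 -0.0636 -0.0054]
shift mm [   1.2522    0.6019 -119.2033]
```

View pics/w9.png

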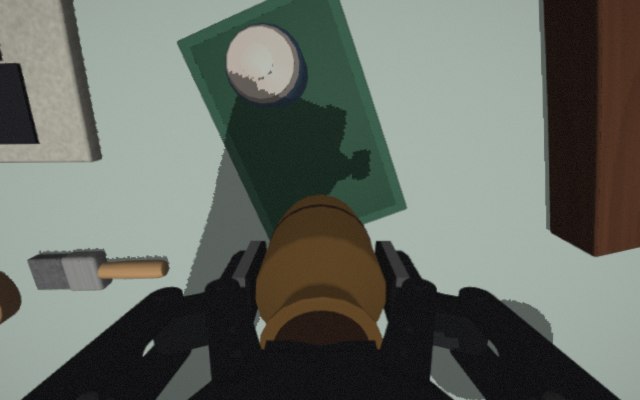

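View pics/s9.png

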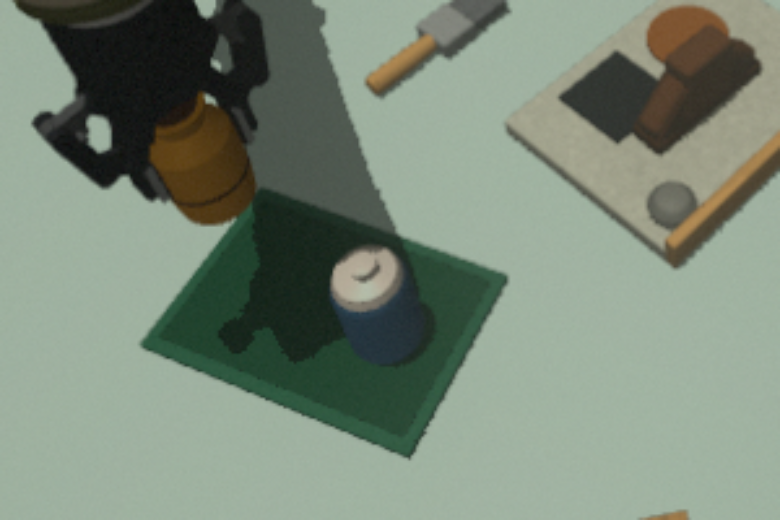

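Request:
move_arm([
  [[2,0,-10],[0,0,0],46],
  [[0,0,-20],[0,0,0],46],
  [[0,0,-25],[0,0,0],46],
  [[0,0,-25],[0,0,0],46],
  [[0,0,-15],[0,0,0],46],
  [[0,0,-10],[0,0,0],46],
  [[0,0,-5],[0,0,0],46],
  [[0,0,-2],[0,0,0],46],
  [[0,0,-2],[0,0,0],46],
  [[0,0,-1],[0,0,0],46],
  [[0,0,0],[0,0,0],46],
  [[0,0,0],[0,0,0],46],
])

```text
clock: 15.47
tcp_pos: [0.4096, -0.3387, 0.2219]
tcp_rot: [-0.083, -0.702, 0.703, 0.082]
wrist_force: [0.2, 0.4, -2.0]
opening: 0.055
```

Request:
move_arm([
  [[0,0,-1],[0,0,0],46],
  [[0,0,-1],[0,0,0],46],
  [[0,0,-1],[0,0,0],46],
  [[0,0,0],[0,0,0],46],
  [[0,0,0],[0,0,0],46],
])

```text
clock: 15.88
tcp_pos: [0.4093, -0.3385, 0.2181]
tcp_rot: [0.083, 0.702, -0.702, -0.083]
wrist_force: [-0.1, -0.8, -3.1]
opening: 0.0551
```

Request:
move_arm([
  [[0,0,-1],[0,0,0],46],
  [[0,0,-1],[0,0,0],46],
  [[0,0,0],[0,0,0],46],
  [[0,0,0],[0,0,0],46],
])

```text
clock: 16.22
tcp_pos: [0.4095, -0.3385, 0.2164]
tcp_rot: [-0.083, -0.702, 0.702, 0.082]
wrist_force: [-0.2, 1.1, 1.1]
opening: 0.0548
```

Request:
move_arm([
  [[0,0,-0.5],[0,0,0],55],
  [[0,0,0],[0,0,0],58],
  [[0,0,0],[0,0,0],62],
  [[0,0,0],[0,0,0],68],
  [[0,0,0],[0,0,0],74],
  [[0,0,0],[0,0,0],76],
  [[0,0,4],[0,0,0],76],
  [[0,0,10],[0,0,0],76],
  [[0,0,20],[0,0,0],76],
  [[0,0,36],[0,0,0],76],
  [[0,0,36],[0,0,0],76],
  [[0,0,36],[0,0,0],76],
])

```text
clock: 17.22
tcp_pos: [0.4091, -0.3382, 0.3601]
tcp_rot: [0.083, 0.702, -0.702, -0.082]
wrist_force: [1.3, -0.7, 0.4]
opening: 0.0758
```

```bash
python3 - <<'E'
from h import *
for j in (-13.8,166.2): rep(j,[.568,-.018,.23])
cv2.imwrite("pics/w10.png",ctrl.camera("wrist"));cv2.imwrite("pics/s10.png",cv2.resize(ctrl.camera("scene")[200:400,60:360],None,fx=2.6,fy=2.6))
E
```

```text
t 17.22 tcp [ 0.4091 -0.3382  0.3601] grasp [ 0.4091 -0.3382  0.2054] F [ 1.3 -0.7  0.4] open 0.0758
y [ 0.0003  0.0001 -1.    ] z [-0.2318 -0.9728 -0.0001] jawyaw -103.40206185838201 q [ 0.8262  0.2189 -0.2271  1.6885  0.0515  1.2398 -1.2171]
turn deg [-0.0148  0.008  89.6021]
shift mm [158.8918 320.1635  24.5865]
t 17.22 tcp [ 0.4091 -0.3382  0.3601] grasp [ 0.4091 -0.3382  0.2054] F [ 1.3 -0.7  0.4] open 0.0758
y [ 0.0003  0.0001 -1.    ] z [-0.2318 -0.9728 -0.0001] jawyaw -103.40206185838201 q [ 0.8262  0.2189 -0.2271  1.6885  0.0515  1.2398 -1.2171]
turn deg [  0.008    0.0148 -90.3979]
shift mm [158.8918 320.1635  24.5865]
```

View pics/s10.png

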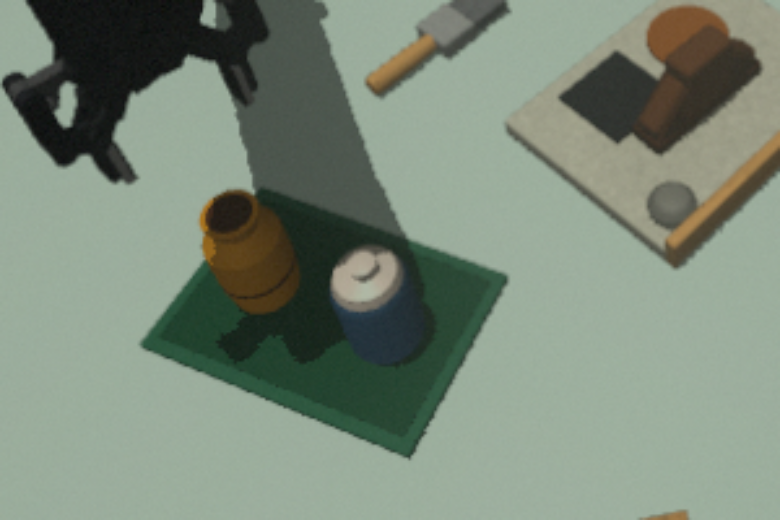

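Both stand upright on the mat. Now over the carving with jaws turned across its x.

Request:
move_arm([
  [[6,9,0],[0,0,3],76],
  [[12,17,0],[0,0,5],76],
  [[12,18,0],[0,0,5],76],
  [[12,18,0],[0,0,5],76],
  [[12,18,0],[0,0,5],76],
  [[12,18,0],[0,0,5],76],
  [[12,18,0],[0,0,5],76],
  [[12,18,0],[0,0,5],76],
  [[12,18,0],[0,0,5],76],
  [[12,18,0],[0,0,5],76],
  [[12,18,0],[0,0,5],76],
  [[12,18,0],[0,0,5],76],
])

```text
clock: 18.32
tcp_pos: [0.5478, -0.1316, 0.3583]
tcp_rot: [0.269, -0.654, 0.654, -0.27]
wrist_force: [0.4, -0.6, -0.3]
opening: 0.076
```

Request:
move_arm([
  [[12,18,0],[0,0,5],76],
  [[12,18,0],[0,0,5],76],
  [[12,18,0],[0,0,5],76],
  [[12,18,0],[0,0,5],76],
  [[12,18,0],[0,0,5],76],
  [[12,18,0],[0,0,5],66],
  [[12,12,0],[0,0,5],66],
  [[0,0,0],[0,0,1.2],66],
  [[0,0,0],[0,0,0],66],
  [[0,0,0],[0,0,0],66],
])

```text
clock: 19.15
tcp_pos: [0.6312, -0.0133, 0.3577]
tcp_rot: [0.458, -0.539, 0.539, -0.457]
wrist_force: [-0.8, -0.5, -0.1]
opening: 0.0662
```

```bash
python3 - <<'E'
from h import *
T=rep(-14,[.6185,-.03,.065]);np.save("T3.npy",T)
w=ctrl.camera("wrist");cv2.imwrite("pics/w11.png",w)
E
```

```text
t 19.15 tcp [ 0.6312 -0.0133  0.3577] grasp [ 0.6311 -0.0134  0.203 ] F [-0.8 -0.5 -0.1] open 0.0662
y [-0.0004 -0.0005 -1.    ] z [ 0.9867 -0.1627 -0.0003] jawyaw -9.366298859202049 q [ 0.4041  0.4942 -0.6233  1.3987  0.2888  1.3406 -0.3915]
turn deg [ 0.0276 -0.0261 -4.6337]
shift mm [ -12.656   -16.6944 -138.0007]
```

View pics/w11.png

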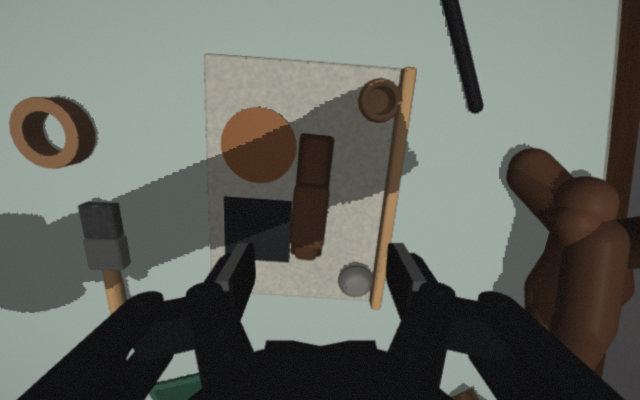

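```bash
python3 - <<'E'
import cv2,numpy as np
a=cv2.imread("pics/w11.png")
c=a[90:270,190:420]
cv2.imwrite("pics/w11z.png",np.clip(cv2.resize(c,None,fx=3.3,fy=3.3,interpolation=cv2.INTER_CUBIC)*1.8,0,255).astype('uint8'))
E
```

```text
(no output)
```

View pics/w11z.png

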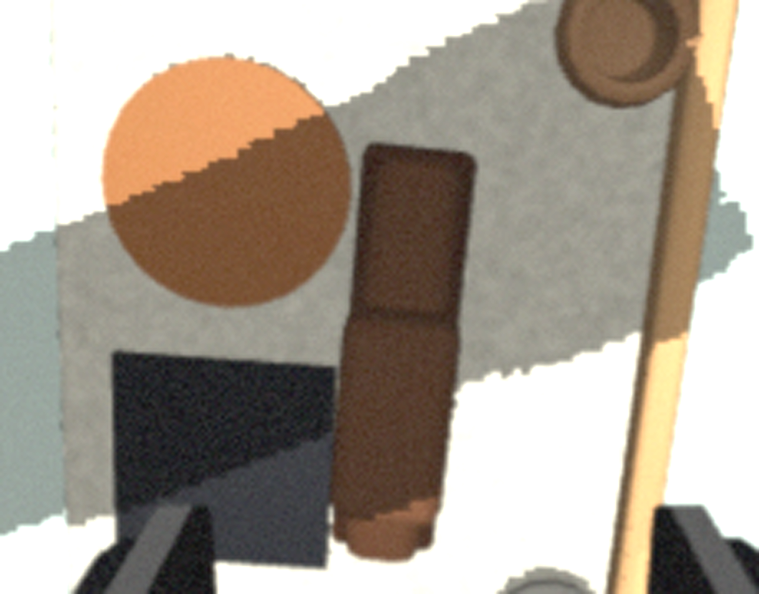

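```bash
python3 - <<'E'
from h import *
C=wcam(np.load("T3.npy"))
z=lambda L:[(190-.35+u/3.3,90-.35+v/3.3) for u,v in L]
def w(n,uv,h):
    p=ray("wrist",uv,h,C)[:,:2];print(n,p.round(4).tolist(),p.mean(0));return p
p=w("root",z([(347,318),(458,320),(438,510),(333,512)]),.09)
for a,b in((3,0),(2,1)): d=p[a]-p[b];print(np.degrees(np.arctan2(-d[0],-d[1]))*-1, np.linalg.norm(d))
w("limb far end",z([(362,150),(472,160)]),.035)
w("cork",z([(227,181)]),.022)
w("slate",z([(112,352),(335,368),(327,568)]),.022)
E
```

```text
root [[0.6135, 0.0021], [0.6403, -0.0028], [0.6273, -0.0524], [0.6002, -0.0486]] [ 0.6203 -0.0254]
-14.715413956844042 0.05238820656973667
-14.68248802107926 0.05128305575042618
limb far end [[0.62, 0.0371], [0.6508, 0.0291]] [0.6354 0.0331]
cork [[0.5767, 0.0336]] [0.5767 0.0336]
slate [[0.5285, -0.0133], [0.5979, -0.0301], [0.5816, -0.1]] [ 0.5693 -0.0478]
```

Request:
move_arm([
  [[-6,-8,0],[0,0,-2.5],64],
  [[-6,-7.5,0],[0,0,-2.5],64],
  [[0,0,-15],[0,0,0],64],
  [[0,0,-20],[0,0,0],64],
  [[0,0,-20],[0,0,0],64],
  [[0,0,-15],[0,0,0],64],
  [[0,0,0],[0,0,0],64],
  [[0,0,0],[0,0,0],64],
])

```text
clock: 19.87
tcp_pos: [0.6189, -0.0291, 0.2875]
tcp_rot: [-0.434, 0.559, -0.558, 0.433]
wrist_force: [0.1, 0.4, 1.4]
opening: 0.0638
```

```bash
python3 - <<'E'
from h import *
T=rep(-14.5,[.6192,-.0288,.061]);np.save("T4.npy",T)
w=ctrl.camera("wrist");cv2.imwrite("pics/w12.png",np.clip(w*1.6,0,255).astype('uint8'))
E
```

```text
t 19.87 tcp [ 0.6189 -0.0291  0.2875] grasp [ 0.6186 -0.0292  0.1328] F [0.1 0.4 1.4] open 0.0638
y [-0.0016 -0.0005 -1.    ] z [ 0.9688 -0.2478 -0.0014] jawyaw -14.347113744881385 q [ 0.4227  0.5204 -0.5919  1.5203  0.3031  1.1952 -0.4704]
turn deg [ 0.0268 -0.0897 -0.1529]
shift mm [  0.3201   0.2972 -71.788 ]
```

View pics/w12.png

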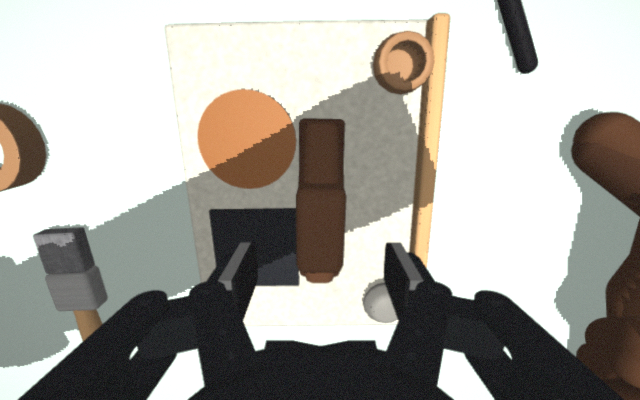

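Carving is centred at column 321 and aligned with the jaws. Descend and grip.

Request:
move_arm([
  [[0,0,-15],[0,0,0],64],
  [[0,0,-20],[0,0,0],64],
  [[0,0,-18],[0,0,0],64],
  [[0,0,-12],[0,0,0],64],
  [[0,0,-6],[0,0,0],64],
  [[0,0,0],[0,0,0],64],
  [[0,0,0],[0,0,0],64],
])

```text
clock: 20.5
tcp_pos: [0.6198, -0.028, 0.2177]
tcp_rot: [0.434, -0.558, 0.558, -0.435]
wrist_force: [0.1, -0.4, 0.1]
opening: 0.0641
```

Request:
move_arm([
  [[0,0,0],[0,0,0],54],
  [[0,0,0],[0,0,0],44],
  [[0,0,0],[0,0,0],36],
  [[0,0,0],[0,0,0],32],
  [[0,0,0],[0,0,0],28],
  [[0,0,0],[0,0,0],24],
  [[0,0,0],[0,0,0],20],
  [[0,0,0],[0,0,0],20],
  [[0,0,0],[0,0,0],20],
  [[0,0,0],[0,0,0],20],
], grip_force=45)

```text
clock: 21.33
tcp_pos: [0.6195, -0.0279, 0.2173]
tcp_rot: [0.434, -0.558, 0.558, -0.434]
wrist_force: [-1.5, -0.6, 5.5]
opening: 0.0297
```

```bash
python3 - <<'E'
from h import *
T=rep(-14.5,[.6192,-.0288,.061])
w=ctrl.camera("wrist");cv2.imwrite("pics/w13.png",np.clip(w*1.6,0,255).astype('uint8'))
E
```

```text
t 21.33 tcp [ 0.6195 -0.0279  0.2173] grasp [ 0.6196 -0.028   0.0626] F [-1.5 -0.6  5.5] open 0.0297
y [ 0.0007 -0.0001 -1.    ] z [ 0.9694 -0.2456  0.0007] jawyaw -14.217692938955823 q [ 0.4041  0.5933 -0.5665  1.5829  0.3498  1.0675 -0.5033]
turn deg [ 0.0052  0.0372 -0.2823]
shift mm [-0.3424 -0.8607 -1.633 ]
```

View pics/w13.png

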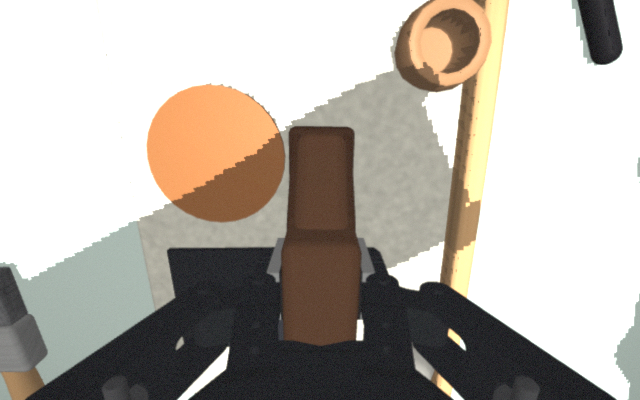

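Request:
move_arm([
  [[0,0,3],[0,0,0],20],
  [[0,0,7],[0,0,0],20],
  [[0,0,15],[0,0,0],20],
  [[0,0,25],[0,0,0],20],
  [[0,0,25],[0,0,0],20],
  [[0,0,15],[0,0,0],20],
  [[0,0,5],[0,0,0],20],
  [[0,0,0],[0,0,0],20],
])

```text
clock: 22.05
tcp_pos: [0.6197, -0.0279, 0.3131]
tcp_rot: [0.434, -0.557, 0.559, -0.435]
wrist_force: [-0.4, 0.7, -3.2]
opening: 0.0292
```

```bash
python3 - <<'E'
from h import *
T=rep()
C=wcam(T)
w=ctrl.camera("wrist");cv2.imwrite("pics/w14.png",np.clip(w*1.6,0,255).astype('uint8'))
cv2.imwrite("pics/s14.png",cv2.resize(ctrl.camera("scene")[100:320,200:440],None,fx=3,fy=2.7))
E
```

```text
t 22.05 tcp [ 0.6197 -0.0279  0.3131] grasp [ 0.62   -0.0279  0.1584] F [-0.4  0.7 -3.2] open 0.0292
y [ 0.0023 -0.0002 -1.    ] z [ 0.9694 -0.2456  0.0023] jawyaw -14.21618592416076 q [ 0.4257  0.4985 -0.6004  1.4914  0.2902  1.239  -0.4602]
```

View pics/w14.png

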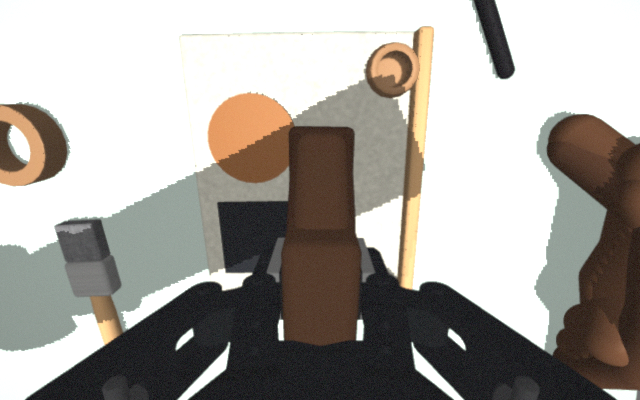

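View pics/s14.png

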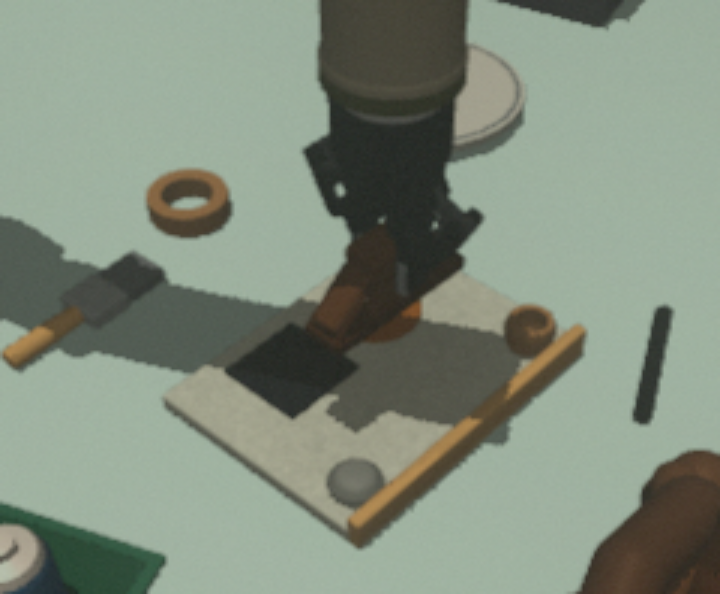

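```bash
python3 - <<'E'
from h import *
T,s=tool();C=wcam(T);u=T[2,3]-.1993
g=T[:3,3]+T[:3,1]*.1547
d=np.array([.2456,.9694]);n=np.array([.9694,-.2456])
for nm,uv,h in [("blk edge hi",(321,229),.072),("blk edge lo",(321,243),.072),("limb end",(321,128),.02),("limb end",(321,128),.03),("limb end",(321,128),.04),("edgeL",(284,237),.072),("edgeR",(360,237),.072)]:
    p=ray("wrist",[uv],u+h,C)[0];print(nm,h,(p-g)[:2]@d*1000,(p-g)[:2]@n*1000)
E
```

```text
blk edge hi 0.072 34.0082764763313 1.1038123386348697
blk edge lo 0.072 28.746789236834637 1.112050944786542
limb end 0.02 64.35956063586032 1.0529583365608342
limb end 0.03 65.03549835767811 1.0526958241319795
limb end 0.04 65.71143607949588 1.0524333117031264
edgeL 0.072 30.990375196636712 -11.698857690208907
edgeR 0.072 31.04013069072146 14.600519948716709
```

Request:
move_arm([
  [[0,0,15],[0,0,0],20],
  [[-4,10,5],[0,0,0],20],
  [[-8,19,0],[0,0,0],20],
  [[-10,24,0],[0,0,0],20],
  [[-10,24,0],[0,0,0],20],
  [[-10,24,0],[0,0,0],20],
  [[-10,24,0],[0,0,0],20],
  [[-10,24,0],[0,0,0],20],
  [[-10,24,0],[0,0,0],20],
  [[-10,24,0],[0,0,0],20],
  [[-10,24,0],[0,0,0],20],
  [[-10,24,0],[0,0,0],20],
])

```text
clock: 23.15
tcp_pos: [0.5159, 0.2187, 0.3306]
tcp_rot: [-0.435, 0.558, -0.558, 0.434]
wrist_force: [0.4, 0.1, -3.6]
opening: 0.0292
```

Request:
move_arm([
  [[-10,24,0],[0,0,0],20],
  [[-10,20,0],[0,0,0],20],
  [[-6,10,0],[0,0,0],20],
  [[0,0,0],[0,0,0],20],
  [[0,0,0],[0,0,0],20],
])

```text
clock: 23.57
tcp_pos: [0.4908, 0.2714, 0.331]
tcp_rot: [0.435, -0.558, 0.558, -0.434]
wrist_force: [1.0, -1.6, -2.9]
opening: 0.0295
```

```bash
python3 - <<'E'
from h import *
T=rep();np.save("T5.npy",T)
w=ctrl.camera("wrist");cv2.imwrite("pics/w15.png",w)
cv2.imwrite("pics/s15.png",cv2.resize(ctrl.camera("scene")[60:220,230:450],None,fx=3.5,fy=3.5))
E
```

```text
t 23.57 tcp [0.4908 0.2714 0.331 ] grasp [0.4907 0.2713 0.1763] F [ 1.  -1.6 -2.9] open 0.0295
y [-0.0008 -0.0006 -1.    ] z [ 0.9698 -0.2439 -0.0006] jawyaw -14.116054183237456 q [ 0.02    0.3851 -0.7371  1.6306  0.271   1.2322 -1.0181]
```

View pics/w15.png

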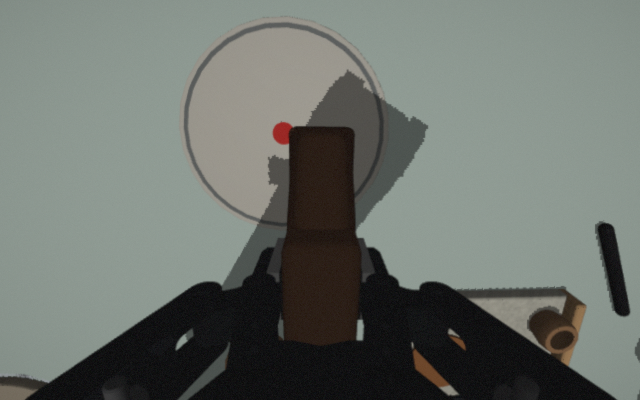

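View pics/s15.png

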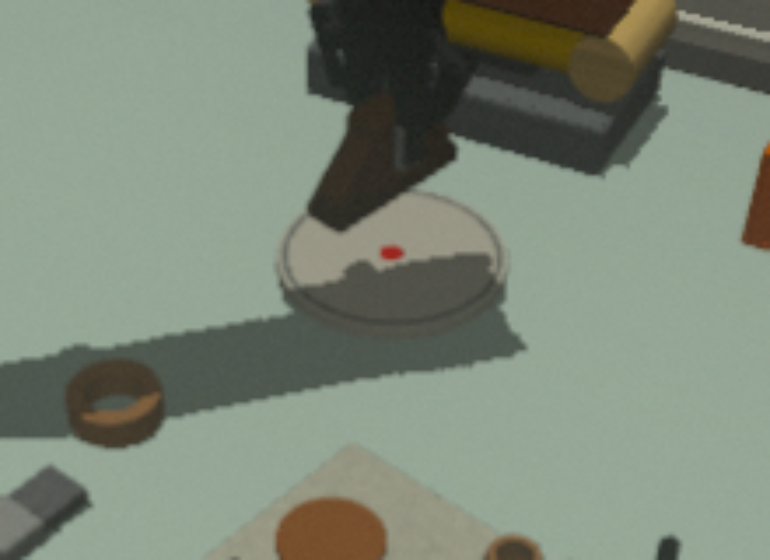

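```bash
python3 - <<'E'
from h import *
T=np.load("T5.npy");C=wcam(T)
w=cv2.imread("pics/w15.png").astype(int)
m=(w[...,2]>120)&(w[...,1]<70)
ys,xs=np.nonzero(m);print(xs.min(),xs.max(),ys.min(),ys.max())
print(ray("wrist",[(283.5,132.5)],.024,C))
pts=ray("wrist",[(184,122),(383,122),(283,22)],.024,C);print(pts)
# circle fit from 3 pts
A=np.c_[2*pts[:,:2],np.ones(3)];s=np.linalg.solve(A,(pts[:,:2]**2).sum(1));print(s[:2],np.sqrt(s[2]+s[0]**2+s[1]**2))
t=ctrl.camera("top");cv2.imwrite("pics/t15.png",t)
E
```

```text
273 291 123 143
[[0.4719 0.3293 0.024 ]]
[[0.3881 0.3601 0.024 ]
 [0.5602 0.3167 0.024 ]
 [0.4959 0.4152 0.024 ]]
[0.4718 0.3293] 0.08924450621806528
```

Request:
move_arm([
  [[-5,15,0],[0,0,0],20],
  [[-7,20,0],[0,0,0],20],
  [[-5,15,0],[0,0,0],20],
  [[-2.4,6.7,0],[0,0,0],20],
  [[0,0,-15],[0,0,0],20],
  [[0,0,-25],[0,0,0],20],
  [[0,0,-25],[0,0,0],20],
  [[0,0,-15],[0,0,0],20],
  [[0,0,-10],[0,0,0],20],
  [[0,0,-5],[0,0,0],20],
  [[0,0,0],[0,0,0],20],
  [[0,0,0],[0,0,0],20],
])

```text
clock: 24.72
tcp_pos: [0.4725, 0.3276, 0.2374]
tcp_rot: [-0.434, 0.558, -0.558, 0.434]
wrist_force: [-0.6, 1.5, -2.4]
opening: 0.0294
```

```bash
python3 - <<'E'
from h import *
T=rep(-14.2,[.4713,.328,.0686]);np.save("T6.npy",T)
w=ctrl.camera("wrist");cv2.imwrite("pics/w16.png",w)
cv2.imwrite("pics/t16.png",cv2.resize(ctrl.camera("top")[180:330,100:280],None,fx=4,fy=4))
E
```

```text
t 24.72 tcp [0.4725 0.3276 0.2374] grasp [0.4726 0.3277 0.0827] F [-0.6  1.5 -2.4] open 0.0294
y [ 0.0007  0.0006 -1.    ] z [ 0.9692 -0.2462  0.0006] jawyaw -14.250198244535953 q [-0.1196  0.5162 -0.7067  1.692   0.3737  1.0718 -1.1923]
turn deg [-0.0332  0.0415  0.0502]
shift mm [ -1.2156   0.3593 -14.1039]
```

View pics/w16.png

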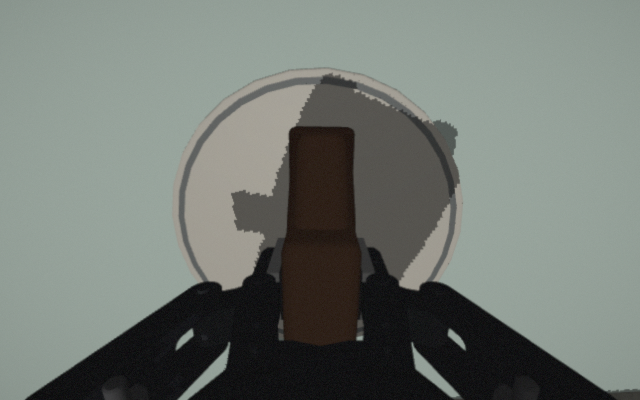

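```bash
python3 - <<'E'
from h import *
T=np.load("T6.npy");C=wcam(T)
w=cv2.imread("pics/w16.png").astype(float)
g=cv2.GaussianBlur(w[...,2]-w[...,0],(5,5),0)  # disc warm vs table
for r in (110,140,170,200,230,250):
    row=g[r]; print(r,[int(c) for c in np.nonzero(np.diff((row>-2).astype(int)))[0]])
print([int(r) for r in np.nonzero(np.diff((g[:,280]>-2).astype(int)))[0]],[int(r) for r in np.nonzero(np.diff((g[:,370]>-2).astype(int)))[0]])
E
```

```text
110 [210, 423]
140 [187, 447]
170 [175, 458]
200 [170, 463]
230 [173, 461]
250 [178, 267, 270, 455]
[71, 360, 363] [75, 275, 277, 283, 285, 289, 290, 304, 309, 320, 322, 325, 327, 337, 345, 353, 357, 368, 369, 372, 375, 380, 381, 393, 396, 398]
```

```bash
python3 - <<'E'
from h import *
T=np.load("T6.npy");C=wcam(T);g=T[:3,3]+T[:3,1]*.1547
px=[(210,110),(423,110),(187,140),(447,140),(175,170),(458,170),(170,200),(463,200),(280,71),(370,75)]
p=ray("wrist",px,.024,C)[:,:2]
s=np.linalg.lstsq(np.c_[2*p,np.ones(len(p))],(p**2).sum(1),rcond=None)[0];c=s[:2];print(c,np.sqrt(s[2]+c@c),"grasp",g)
h=ray("wrist",[(321.5,128)],.024+.014+.025,C)[0,:2];d=T[:2,2];e=np.array([.2456,.9694]);print("limb end vs disc centre: n",(h-c)@d,"along",(h-c)@e)
E
```

```text
[0.4716 0.3297] 0.094387527341349 grasp [0.4726 0.3277 0.0827]
limb end vs disc centre: n 0.002764564213469678 along 0.0630629665793903
```

Request:
move_arm([
  [[-0.9,0.7,0],[0,0,0],20],
  [[-0.8,0.6,0],[0,0,0],20],
  [[0,0,-4],[0,0,0],20],
  [[0,0,-3],[0,0,0],20],
  [[0,0,-2],[0,0,0],20],
  [[0,0,-1],[0,0,0],20],
  [[0,0,-1],[0,0,0],20],
  [[0,0,-1],[0,0,0],20],
  [[0,0,0],[0,0,0],20],
  [[0,0,0],[0,0,0],20],
])

```text
clock: 25.65
tcp_pos: [0.4703, 0.329, 0.2247]
tcp_rot: [-0.434, 0.558, -0.558, 0.434]
wrist_force: [-0.3, -0.5, -3.0]
opening: 0.0294
```

Request:
move_arm([
  [[0,0,-1],[0,0,0],20],
  [[0,0,-1],[0,0,0],20],
  [[0,0,0],[0,0,0],20],
  [[0,0,0],[0,0,0],20],
])

```text
clock: 25.98
tcp_pos: [0.4703, 0.3292, 0.2233]
tcp_rot: [0.434, -0.558, 0.558, -0.434]
wrist_force: [-2.1, -3.4, 4.4]
opening: 0.0298
```

Touchdown at the predicted 0.2233. Release and back off.

Request:
move_arm([
  [[0,0,0],[0,0,0],30],
  [[0,0,0],[0,0,0],33],
  [[0,0,0],[0,0,0],38],
  [[0,0,0],[0,0,0],46],
  [[0,0,0],[0,0,0],56],
  [[0,0,0],[0,0,0],60],
  [[0,0,4],[0,0,0],60],
  [[0,0,10],[0,0,0],60],
  [[0,0,20],[0,0,0],60],
  [[0,0,36],[0,0,0],60],
  [[0,0,36],[0,0,0],60],
  [[0,0,30],[0,0,0],60],
])

```text
clock: 26.98
tcp_pos: [0.47, 0.3293, 0.3621]
tcp_rot: [-0.434, 0.558, -0.558, 0.435]
wrist_force: [1.2, 0.5, 0.4]
opening: 0.0601
```

Request:
move_arm([
  [[6,-16,0],[0,0,-3],74],
  [[9,-24,0],[0,0,-5],74],
  [[9,-24,0],[0,0,-5],74],
  [[9,-24,0],[0,0,-5],74],
  [[3,-8,0],[0,0,-2],74],
  [[0,0,0],[0,0,0],74],
  [[0,0,0],[0,0,0],74],
])

```text
clock: 27.57
tcp_pos: [0.5061, 0.2333, 0.3592]
tcp_rot: [-0.331, 0.625, -0.625, 0.331]
wrist_force: [-0.7, 1.8, 0.5]
opening: 0.0741
```

```bash
python3 - <<'E'
from h import *
T=rep(-103.5,[.4095,-.3385,.205]);np.save("T7.npy",T)
w=ctrl.camera("wrist");cv2.imwrite("pics/w17.png",np.clip(w*1.3,0,255).astype('uint8'))
cv2.imwrite("pics/t17.png",cv2.resize(ctrl.camera("top")[180:330,100:280],None,fx=4,fy=4,interpolation=cv2.INTER_CUBIC))
E
```

```text
t 27.57 tcp [0.5061 0.2333 0.3592] grasp [0.5061 0.2334 0.2045] F [-0.7  1.8  0.5] open 0.0741
y [ 0.0004  0.0007 -1.    ] z [ 0.8276 -0.5614 -0.0001] jawyaw -34.15129341720197 q [ 0.0485  0.3356 -0.67    1.6054  0.2151  1.2751 -1.2533]
turn deg [ -0.0209   0.0432 -69.3487]
shift mm [ -96.5877 -571.8035    0.5106]
```

View pics/w17.png

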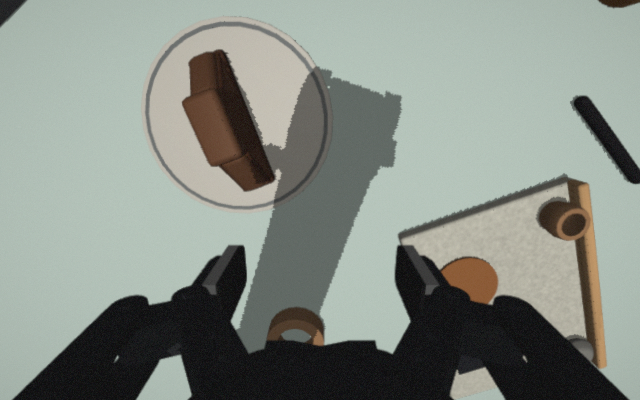

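View pics/t17.png

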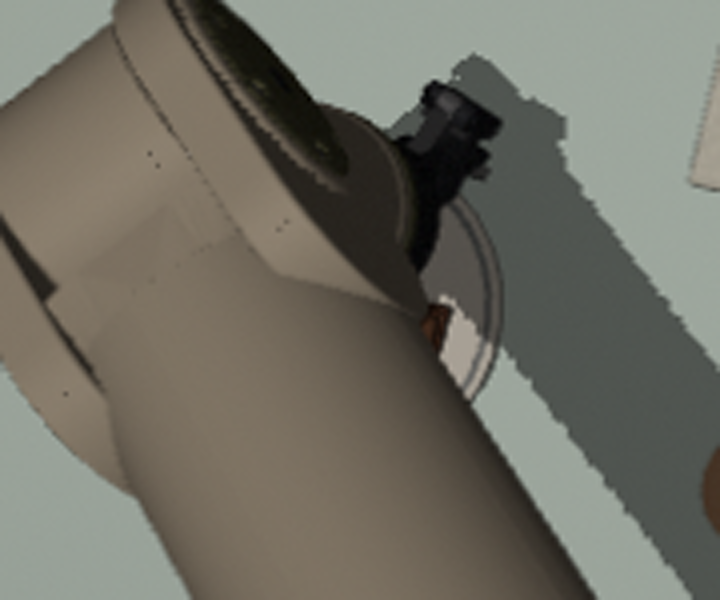

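```bash
python3 - <<'E'
import cv2
a=cv2.imread("pics/w17.png")[10:220,130:340]
cv2.imwrite("pics/w17z.png",cv2.resize(a,None,fx=2.85,fy=2.85,interpolation=cv2.INTER_CUBIC))
E
```

```text
(no output)
```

View pics/w17z.png

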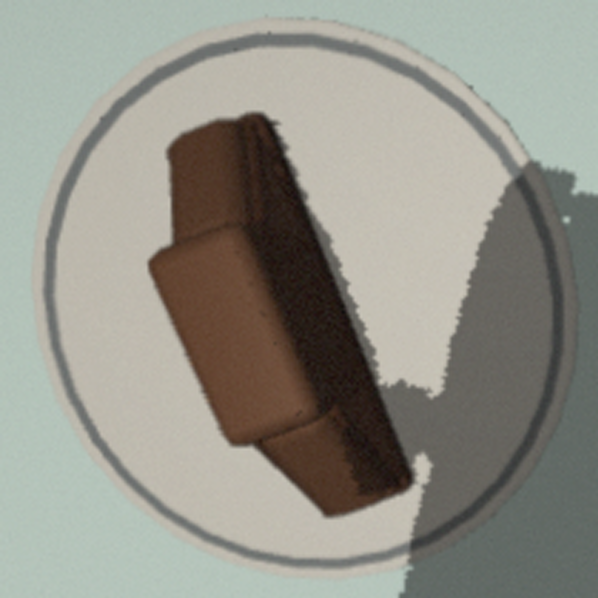

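```bash
python3 - <<'E'
from h import *
C=wcam(np.load("T7.npy"))
z=lambda L:[(130-.32+u/2.85,10-.32+v/2.85) for u,v in L]
b=ray("wrist",z([(148,264),(243,225),(315,408),(235,445)]),.096,C)[:,:2];print(b,b.mean(0))
p=ray("wrist",z([(45,295),(563,315),(290,33),(325,567),(115,115),(105,480)]),.024,C)[:,:2]
s=np.linalg.lstsq(np.c_[2*p,np.ones(len(p))],(p**2).sum(1),rcond=None)[0];c=s[:2];print(c,np.sqrt(s[2]+c@c))
E
```

```text
[[0.4654 0.3551]
 [0.4919 0.3485]
 [0.4781 0.3012]
 [0.4536 0.3056]] [0.4722 0.3276]
[0.4697 0.3279] 0.08984573402035693
```

Carving stands upright about 2.5 mm from the disc centre, which is within measurement noise. Go back for the vase.

Request:
move_arm([
  [[-4,-12,0],[0,0,-2],76],
  [[-4,-22,0],[0,0,-3],76],
  [[-4,-26,0],[0,0,-3],76],
  [[-4,-26,0],[0,0,-3],76],
  [[-4,-26,0],[0,0,-3],76],
  [[-4,-26,0],[0,0,-3],76],
  [[-4,-26,0],[0,0,-3],76],
  [[-4,-26,0],[0,0,-3],76],
  [[-4,-26,0],[0,0,-3],76],
  [[-4,-26,0],[0,0,-3],76],
  [[-4,-26,0],[0,0,-3],76],
  [[-4,-26,0],[0,0,-3],76],
])

```text
clock: 28.67
tcp_pos: [0.4575, -0.0615, 0.3588]
tcp_rot: [-0.127, 0.696, -0.696, 0.127]
wrist_force: [0.0, -0.1, 0.0]
opening: 0.0756
```

Request:
move_arm([
  [[-4,-26,0],[0,0,-3],76],
  [[-4,-26,0],[0,0,-3],76],
  [[-4,-26,0],[0,0,-3],76],
  [[-4,-26,0],[0,0,-3],76],
  [[-4,-26,0],[0,0,-3],76],
  [[-4,-26,0],[0,0,-3],76],
  [[-4,-26,0],[0,0,-3],76],
  [[-4,-26,0],[0,0,-3],76],
  [[-4,-26,0],[0,0,-3],76],
  [[-4,-22,0],[0,0,-3],76],
  [[-4,-12,0],[0,0,-3],76],
  [[0,0,0],[0,0,-1],76],
])

```text
clock: 29.67
tcp_pos: [0.4127, -0.3323, 0.3584]
tcp_rot: [-0.084, -0.702, 0.702, 0.085]
wrist_force: [-0.0, -0.4, -0.7]
opening: 0.0763
```

```bash
python3 - <<'E'
from h import *
T=rep(-103.5,[.4095,-.3385,.0613]);np.save("T8.npy",T)
w=ctrl.camera("wrist");cv2.imwrite("pics/w18.png",w)
cv2.imwrite("pics/t18.png",cv2.resize(ctrl.camera("top")[180:330,100:280],None,fx=4,fy=4,interpolation=cv2.INTER_CUBIC))
E
```

```text
t 29.67 tcp [ 0.4127 -0.3323  0.3584] grasp [ 0.4126 -0.3323  0.2037] F [-0.  -0.4 -0.7] open 0.0763
y [-0.0008 -0.0005 -1.    ] z [-0.237  -0.9715  0.0007] jawyaw -103.7104057818417 q [ 0.741   0.2132 -0.1432  1.6965  0.0329  1.2345 -1.22  ]
turn deg [ 0.0298 -0.045   0.2104]
shift mm [  -3.2011   -6.2413 -142.3649]
```

View pics/w18.png

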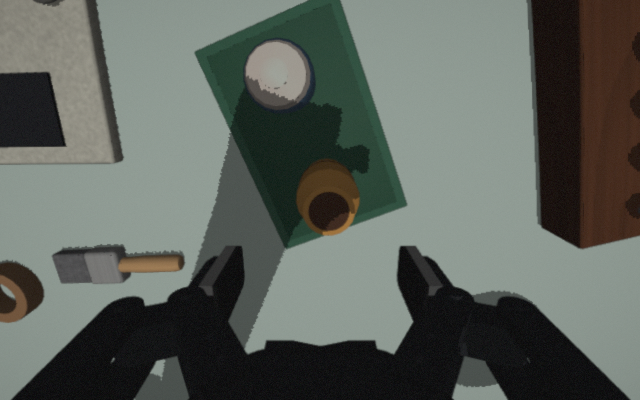

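View pics/t18.png

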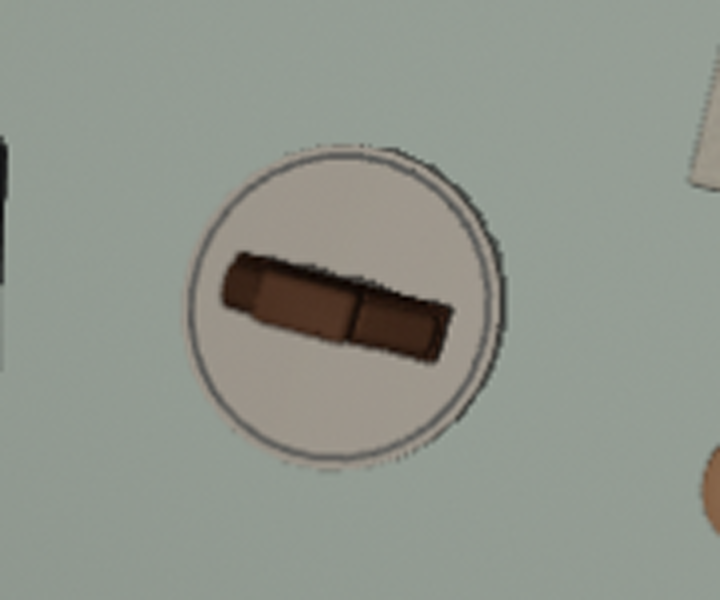

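The top view confirms the carving is centred (ends mid at (337,307) against ring centre (340,306), 4x zoom). Now grip the vase.

Request:
move_arm([
  [[-1.6,-3.1,0],[0,0,0],76],
  [[-1.6,-3.1,-10],[0,0,0],76],
  [[0,0,-22],[0,0,0],76],
  [[0,0,-25],[0,0,0],76],
  [[0,0,-25],[0,0,0],76],
  [[0,0,-20],[0,0,0],76],
  [[0,0,-18],[0,0,0],76],
  [[0,0,-12],[0,0,0],76],
  [[0,0,-7],[0,0,0],76],
  [[0,0,-2],[0,0,0],76],
  [[0,0,0],[0,0,0],76],
  [[0,0,0],[0,0,0],74],
])

```text
clock: 30.77
tcp_pos: [0.4115, -0.3352, 0.2183]
tcp_rot: [-0.082, -0.702, 0.703, 0.081]
wrist_force: [-0.6, -0.8, 0.4]
opening: 0.0739
```

Request:
move_arm([
  [[0,0,0],[0,0,0],66],
  [[0,0,0],[0,0,0],60],
  [[0,0,0],[0,0,0],56],
  [[0,0,0],[0,0,0],50],
  [[0,0,0],[0,0,0],46],
  [[0,0,0],[0,0,0],46],
  [[0,0,0],[0,0,0],46],
  [[0,0,0],[0,0,0],46],
], grip_force=35)

```text
clock: 31.43
tcp_pos: [0.4113, -0.3359, 0.2189]
tcp_rot: [-0.082, -0.702, 0.703, 0.081]
wrist_force: [-0.7, -1.7, 5.4]
opening: 0.0549
```

```bash
python3 - <<'E'
from h import *
T=rep(-103.5,[.5757,.0312,.2])
w=ctrl.camera("wrist");cv2.imwrite("pics/w19.png",w)
E
```

```text
t 31.43 tcp [ 0.4113 -0.3359  0.2189] grasp [ 0.4116 -0.3362  0.0642] F [-0.7 -1.7  5.4] open 0.0549
y [ 0.0017 -0.0019 -1.    ] z [-0.2292 -0.9734  0.0014] jawyaw -103.24924284959448 q [ 0.74    0.3609 -0.1379  1.846   0.061   0.9362 -1.2272]
turn deg [ 0.1078  0.0984 -0.2508]
shift mm [164.3795 367.1357 135.7806]
```

View pics/w19.png

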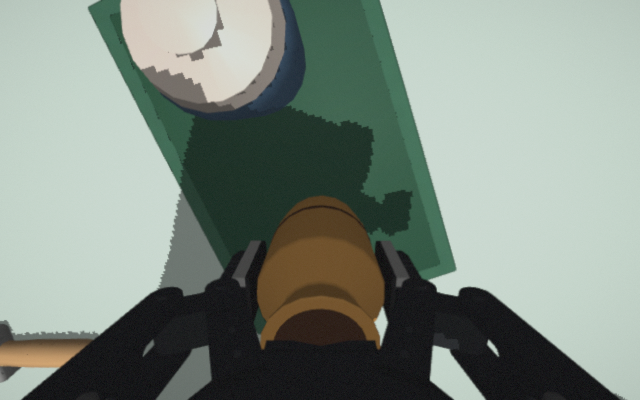

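Request:
move_arm([
  [[0,0,3],[0,0,0],46],
  [[0,0,7],[0,0,0],46],
  [[0,0,15],[0,0,0],46],
  [[0,0,25],[0,0,0],46],
  [[0,0,30],[0,0,0],46],
  [[0,0,25],[0,0,0],46],
  [[0,0,10],[0,0,0],46],
  [[5,11,0],[0,0,0],46],
  [[8,18,0],[0,0,0],46],
  [[11,24,0],[0,0,0],46],
  [[11,24,0],[0,0,0],46],
  [[11,24,0],[0,0,0],46],
])

```text
clock: 32.48
tcp_pos: [0.4571, -0.2318, 0.3305]
tcp_rot: [0.08, 0.703, -0.702, -0.082]
wrist_force: [0.8, -0.3, -1.1]
opening: 0.0549
```

Request:
move_arm([
  [[11,24,0],[0,0,0],46],
  [[11,24,0],[0,0,0],46],
  [[11,24,0],[0,0,0],46],
  [[11,24,0],[0,0,0],46],
  [[11,24,0],[0,0,0],46],
  [[11,24,0],[0,0,0],46],
  [[11,24,0],[0,0,0],46],
  [[11,24,0],[0,0,0],46],
  [[11,24,0],[0,0,0],46],
  [[11,24,0],[0,0,0],46],
  [[6,15,0],[0,0,0],46],
  [[3,8,0],[0,0,0],46],
])

```text
clock: 33.48
tcp_pos: [0.5757, 0.033, 0.3304]
tcp_rot: [0.078, 0.703, -0.702, -0.081]
wrist_force: [-0.1, -0.0, -1.7]
opening: 0.0549
```

Request:
move_arm([
  [[0,0,0],[0,0,0],46],
  [[0,0,0],[0,0,0],46],
])

```text
clock: 33.65
tcp_pos: [0.5756, 0.0288, 0.3314]
tcp_rot: [-0.08, -0.702, 0.703, 0.082]
wrist_force: [0.3, -0.1, -1.4]
opening: 0.055
```

```bash
python3 - <<'E'
from h import *
T=rep(-103.5,[.5774,.0305,.2349-.1547])
w=ctrl.camera("wrist");cv2.imwrite("pics/w20.png",w)
E
```

```text
t 33.65 tcp [0.5756 0.0288 0.3314] grasp [0.5752 0.0288 0.1767] F [ 0.3 -0.1 -1.4] open 0.055
y [-0.0022 -0.0002 -1.    ] z [-0.2279 -0.9737  0.0007] jawyaw -103.174931389007 q [ 0.198   0.353  -0.3833  1.5995  0.1381  1.2181 -2.0127]
turn deg [ 0.0136 -0.1261 -0.325 ]
shift mm [  1.8122   1.6896 -96.4557]
```

View pics/w20.png

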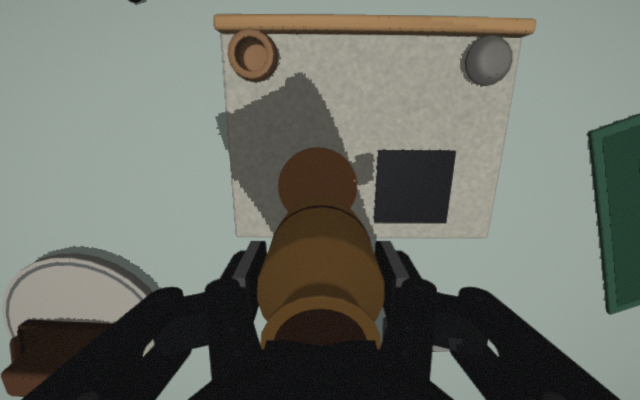

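Request:
move_arm([
  [[0.9,0.9,-5],[0,0,0],46],
  [[0.9,0.8,-15],[0,0,0],46],
  [[0,0,-20],[0,0,0],46],
  [[0,0,-20],[0,0,0],46],
  [[0,0,-12],[0,0,0],46],
  [[0,0,-6],[0,0,0],46],
  [[0,0,-4],[0,0,0],46],
  [[0,0,0],[0,0,0],46],
  [[0,0,0],[0,0,0],46],
])

```text
clock: 34.45
tcp_pos: [0.5782, 0.0304, 0.2515]
tcp_rot: [0.082, 0.702, -0.702, -0.081]
wrist_force: [0.7, 0.3, -2.1]
opening: 0.055
```

```bash
python3 - <<'E'
from h import *
T=rep(-103.5,[.5774,.0305,.2349-.1547]);np.save("T9.npy",T)
w=ctrl.camera("wrist");cv2.imwrite("pics/w21.png",np.clip(w*1.6,0,255).astype('uint8'))
E
```

```text
t 34.45 tcp [0.5782 0.0304 0.2515] grasp [0.5784 0.0304 0.0968] F [ 0.7  0.3 -2.1] open 0.055
y [ 0.0012  0.0001 -1.    ] z [-0.2289 -0.9735 -0.0004] jawyaw -103.23100571954232 q [ 0.1836  0.4345 -0.3712  1.6804  0.1762  1.0585 -2.0444]
turn deg [-0.0044  0.0692 -0.269 ]
shift mm [ -0.821    0.0914 -16.5527]
```

View pics/w21.png

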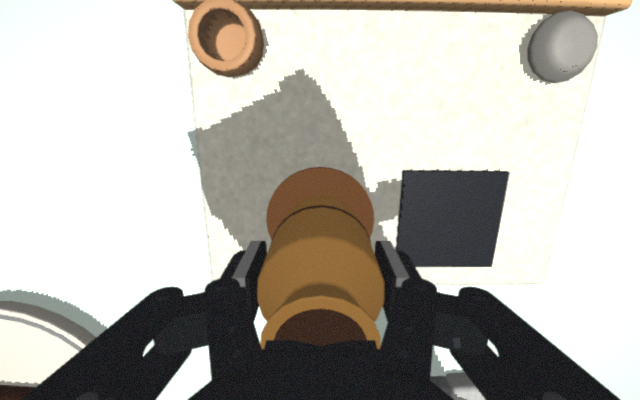

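Request:
move_arm([
  [[-0.8,0,-4],[0,0,0],46],
  [[0,0,-4],[0,0,0],46],
  [[0,0,-3],[0,0,0],46],
  [[0,0,-2],[0,0,0],46],
  [[0,0,-1],[0,0,0],46],
  [[0,0,-1],[0,0,0],46],
  [[0,0,0],[0,0,0],46],
  [[0,0,0],[0,0,0],46],
])

```text
clock: 35.17
tcp_pos: [0.5771, 0.0305, 0.2357]
tcp_rot: [0.081, 0.702, -0.702, -0.081]
wrist_force: [-0.6, 0.5, -1.9]
opening: 0.0546
```

```bash
python3 - <<'E'
from h import *
T=rep()
w=ctrl.camera("wrist");cv2.imwrite("pics/w22.png",np.clip(w*1.6,0,255).astype('uint8'))
E
```

```text
t 35.17 tcp [0.5771 0.0305 0.2357] grasp [0.5771 0.0306 0.081 ] F [-0.6  0.5 -1.9] open 0.0546
y [ 0.0001  0.0001 -1.    ] z [-0.2286 -0.9735 -0.0001] jawyaw -103.21538330034754 q [ 0.1805  0.4509 -0.3678  1.6964  0.184   1.0283 -2.0505]
```

View pics/w22.png

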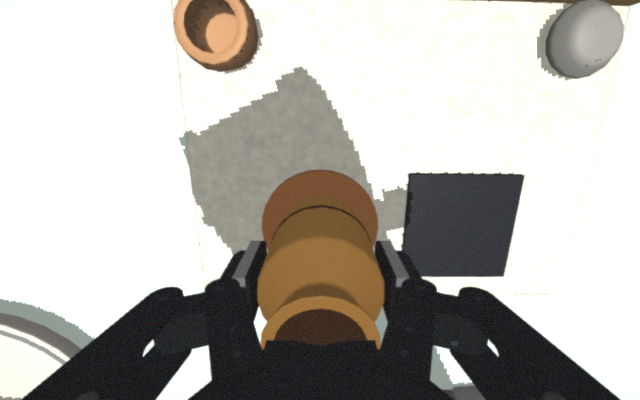

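Request:
move_arm([
  [[0,0,-1],[0,0,0],46],
  [[0,0,-1],[0,0,0],46],
  [[0,0,0],[0,0,0],46],
  [[0,0,0],[0,0,0],46],
])

```text
clock: 35.55
tcp_pos: [0.5773, 0.0306, 0.235]
tcp_rot: [-0.082, -0.702, 0.702, 0.081]
wrist_force: [-3.8, -1.1, 8.7]
opening: 0.0547
```

Touched down. Release, rise, and go for the jar.

Request:
move_arm([
  [[0,0,0.5],[0,0,0],55],
  [[0,0,0],[0,0,0],58],
  [[0,0,0],[0,0,0],62],
  [[0,0,0],[0,0,0],68],
  [[0,0,0],[0,0,0],74],
  [[0,0,0],[0,0,0],76],
  [[0,0,4],[0,0,0],76],
  [[0,0,10],[0,0,0],76],
  [[0,0,20],[0,0,0],76],
  [[0,0,30],[0,0,0],76],
  [[0,0,36],[0,0,0],76],
  [[0,0,20],[0,0,0],76],
])

```text
clock: 36.55
tcp_pos: [0.5775, 0.0309, 0.3592]
tcp_rot: [0.083, 0.703, -0.702, -0.08]
wrist_force: [1.5, 0.3, 0.2]
opening: 0.0761
```

```bash
python3 - <<'E'
from h import *
T=rep(-103.5,[.516,-.3235,.2]);np.save("T10.npy",T)
w=ctrl.camera("wrist");cv2.imwrite("pics/w23.png",np.clip(w*1.5,0,255).astype('uint8'))
E
```

```text
t 36.55 tcp [0.5775 0.0309 0.3592] grasp [0.5783 0.0309 0.2045] F [1.5 0.3 0.2] open 0.0761
y [ 0.0049  0.0005 -1.    ] z [-0.2283 -0.9736 -0.0016] jawyaw -103.19750553498 q [ 0.1979  0.3339 -0.3877  1.5605  0.1306  1.2679 -2.01  ]
turn deg [-0.0253  0.2791 -0.3023]
shift mm [ -61.5043 -354.36     -4.4614]
```

View pics/w23.png

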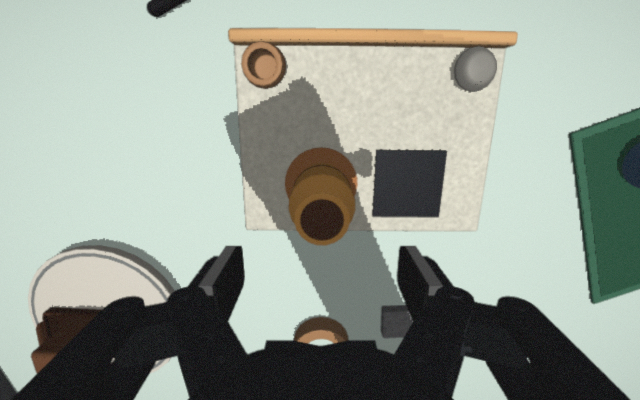

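Request:
move_arm([
  [[-2,-12,0],[0,0,0],76],
  [[-4,-24,0],[0,0,0],76],
  [[-5,-28,0],[0,0,0],76],
  [[-5,-28,0],[0,0,0],76],
  [[-5,-28,0],[0,0,0],76],
  [[-5,-28,0],[0,0,0],76],
  [[-5,-28,0],[0,0,0],76],
  [[-5,-28,0],[0,0,0],76],
  [[-5,-28,0],[0,0,0],76],
  [[-5,-28,0],[0,0,0],76],
  [[-5,-28,0],[0,0,0],76],
  [[-4.5,-28,0],[0,0,0],76],
])

```text
clock: 37.6
tcp_pos: [0.5203, -0.2875, 0.3536]
tcp_rot: [0.081, 0.702, -0.702, -0.082]
wrist_force: [-0.0, -0.8, 0.6]
opening: 0.076
```

Request:
move_arm([
  [[-4,-24,0],[0,0,0],76],
  [[-2,-14,0],[0,0,0],76],
  [[0,0,0],[0,0,0],76],
  [[0,0,0],[0,0,0],76],
])

```text
clock: 37.93
tcp_pos: [0.5151, -0.324, 0.3535]
tcp_rot: [0.082, 0.703, -0.702, -0.082]
wrist_force: [0.5, 1.0, 0.3]
opening: 0.076
```

```bash
python3 - <<'E'
from h import *
T=rep(-103.5,[.516,-.3235,.0635]);np.save("T11.npy",T)
w=ctrl.camera("wrist");cv2.imwrite("pics/w24.png",np.clip(w*1.5,0,255).astype('uint8'))
E
```

```text
t 37.93 tcp [ 0.5151 -0.324   0.3535] grasp [ 0.5149 -0.3239  0.1988] F [0.5 1.  0.3] open 0.076
y [-0.0009  0.001  -1.    ] z [-0.2302 -0.9731 -0.0007] jawyaw -103.30843419468383 q [ 0.6639  0.3858 -0.2052  1.4867  0.0797  1.2786 -1.3528]
turn deg [-0.0547 -0.0498 -0.1916]
shift mm [   0.9305    0.5398 -135.3455]
```

View pics/w24.png

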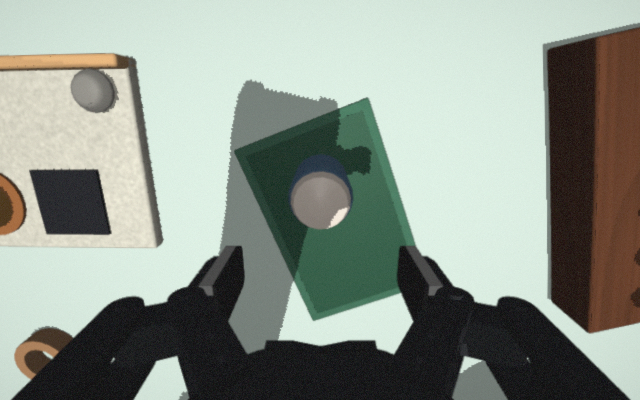

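Jar lid at (321,200), centred between the fingers. Descend and grip.

Request:
move_arm([
  [[0.9,0.5,-10],[0,0,0],76],
  [[0,0,-22],[0,0,0],76],
  [[0,0,-25],[0,0,0],76],
  [[0,0,-25],[0,0,0],76],
  [[0,0,-22],[0,0,0],76],
  [[0,0,-16],[0,0,0],76],
  [[0,0,-10],[0,0,0],76],
  [[0,0,-5],[0,0,0],76],
  [[0,0,0],[0,0,0],76],
  [[0,0,0],[0,0,0],74],
])

```text
clock: 38.82
tcp_pos: [0.517, -0.3226, 0.2198]
tcp_rot: [-0.081, -0.702, 0.702, 0.081]
wrist_force: [0.9, 0.3, 0.0]
opening: 0.074
```

Request:
move_arm([
  [[0,0,0],[0,0,0],66],
  [[0,0,0],[0,0,0],60],
  [[0,0,0],[0,0,0],56],
  [[0,0,0],[0,0,0],50],
  [[0,0,0],[0,0,0],46],
  [[0,0,0],[0,0,0],46],
  [[0,0,0],[0,0,0],46],
  [[0,0,0],[0,0,0],46],
], grip_force=40)

```text
clock: 39.48
tcp_pos: [0.5168, -0.3236, 0.2207]
tcp_rot: [-0.082, -0.702, 0.703, 0.081]
wrist_force: [-1.0, -0.4, 5.6]
opening: 0.0548
```

```bash
python3 - <<'E'
from h import *
T=rep(-103.5,[.5563,-.0562,.2])
w=ctrl.camera("wrist");cv2.imwrite("pics/w25.png",np.clip(w*1.,0,255).astype('uint8'))
E
```

```text
t 39.48 tcp [ 0.5168 -0.3236  0.2207] grasp [ 0.5171 -0.3239  0.066 ] F [-1.  -0.4  5.6] open 0.0548
y [ 0.0021 -0.0016 -1.    ] z [-0.2292 -0.9734  0.0011] jawyaw -103.25080694628757 q [ 0.6549  0.5083 -0.1959  1.6255  0.1122  1.0162 -1.3779]
turn deg [ 0.0922  0.1191 -0.2493]
shift mm [ 39.5164 267.4341 134.0131]
```

View pics/w25.png

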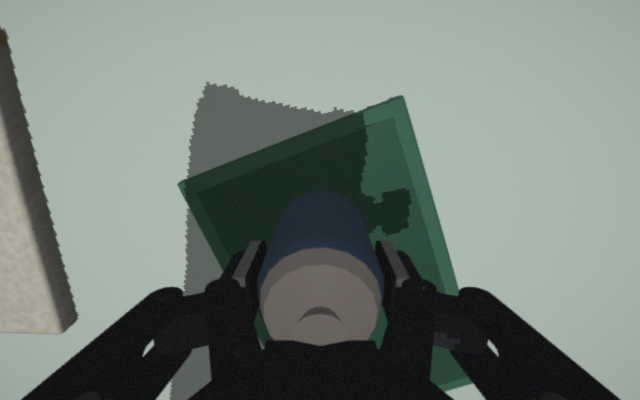

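Request:
move_arm([
  [[0,0,3],[0,0,0],46],
  [[0,0,7],[0,0,0],46],
  [[0,0,20],[0,0,0],46],
  [[0,0,30],[0,0,0],46],
  [[0,0,25],[0,0,0],46],
  [[0,0,10],[0,0,0],46],
  [[1,8,0],[0,0,0],46],
  [[2,16,0],[0,0,0],46],
  [[4,22,0],[0,0,0],46],
  [[4,24,0],[0,0,0],46],
  [[4,24,0],[0,0,0],46],
  [[4,24,0],[0,0,0],46],
])

```text
clock: 40.53
tcp_pos: [0.5349, -0.203, 0.3119]
tcp_rot: [0.08, 0.703, -0.702, -0.082]
wrist_force: [1.0, -0.0, -2.3]
opening: 0.055
```

Request:
move_arm([
  [[4,24,0],[0,0,0],46],
  [[4,24,0],[0,0,0],46],
  [[4,24,0],[0,0,0],46],
  [[4,24,0],[0,0,0],46],
  [[3,22,0],[0,0,0],46],
  [[2,16,0],[0,0,0],46],
  [[1,10,0],[0,0,0],46],
  [[0,5,0],[0,0,0],46],
  [[0,0,0],[0,0,0],46],
  [[0,0,0],[0,0,0],46],
])

```text
clock: 41.37
tcp_pos: [0.5572, -0.0568, 0.3135]
tcp_rot: [-0.081, -0.702, 0.703, 0.082]
wrist_force: [-0.9, -0.3, -2.0]
opening: 0.0549
```

```bash
python3 - <<'E'
from h import *
T=rep(-103.5,[.5568,-.0562,.2367-.1547])
w=ctrl.camera("wrist");cv2.imwrite("pics/w26.png",np.clip(w*1.3,0,255).astype('uint8'))
E
```

```text
t 41.37 tcp [ 0.5572 -0.0568  0.3135] grasp [ 0.557  -0.0569  0.1588] F [-0.9 -0.3 -2. ] open 0.0549
y [-0.0011 -0.0005 -1.    ] z [-0.2294 -0.9733  0.0007] jawyaw -103.25970924305874 q [ 0.3162  0.3284 -0.334   1.6678  0.1158  1.1659 -1.8492]
turn deg [ 0.0271 -0.0603 -0.2403]
shift mm [ -0.3982   0.6366 -76.8215]
```

View pics/w26.png

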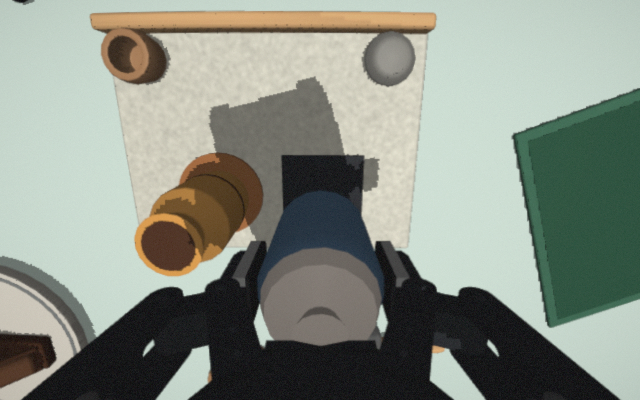

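Request:
move_arm([
  [[0,0,-8],[0,0,0],46],
  [[0,0,-16],[0,0,0],46],
  [[0,0,-18],[0,0,0],46],
  [[0,0,-12],[0,0,0],46],
  [[0,0,-7],[0,0,0],46],
  [[0,0,-4],[0,0,0],46],
  [[0,0,-2],[0,0,0],46],
  [[0,0,0],[0,0,0],46],
  [[0,0,0],[0,0,0],46],
])

```text
clock: 42.17
tcp_pos: [0.5578, -0.056, 0.2478]
tcp_rot: [0.082, 0.702, -0.702, -0.081]
wrist_force: [-0.7, 0.1, -2.7]
opening: 0.0549
```

```bash
python3 - <<'E'
from h import *
T=rep(-103.5,[.5568,-.0562,.2367-.1547])
w=ctrl.camera("wrist");cv2.imwrite("pics/w27.png",np.clip(w*1.3,0,255).astype('uint8'))
E
```

```text
t 42.17 tcp [ 0.5578 -0.056   0.2478] grasp [ 0.558  -0.056   0.0931] F [-0.7  0.1 -2.7] open 0.0549
y [ 0.0012 -0.0001 -1.    ] z [-0.2286 -0.9735 -0.0002] jawyaw -103.21520891013382 q [ 0.306   0.397  -0.3259  1.7357  0.1449  1.0313 -1.8723]
turn deg [ 0.0054  0.067  -0.2848]
shift mm [ -1.0101  -0.1889 -11.1387]
```

View pics/w27.png

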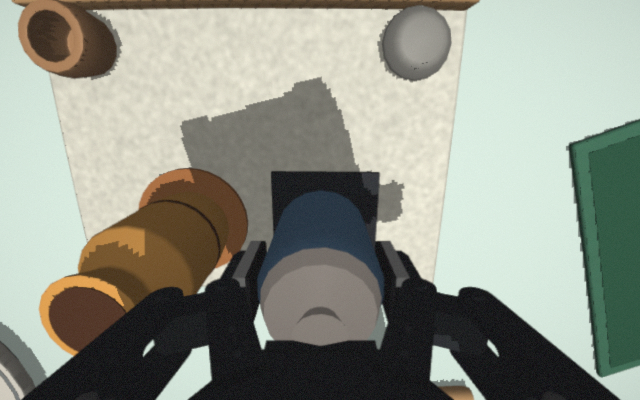

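Request:
move_arm([
  [[-1,0,-3],[0,0,0],46],
  [[0,0,-3],[0,0,0],46],
  [[0,0,-2],[0,0,0],46],
  [[0,0,-1],[0,0,0],46],
  [[0,0,-1],[0,0,0],46],
  [[0,0,0],[0,0,0],46],
  [[0,0,0],[0,0,0],46],
])

```text
clock: 42.8
tcp_pos: [0.5565, -0.0559, 0.2372]
tcp_rot: [0.081, 0.702, -0.702, -0.081]
wrist_force: [-0.0, -0.4, -2.3]
opening: 0.0546
```

Request:
move_arm([
  [[0,0,-0.7],[0,0,0],46],
  [[0,0,-0.6],[0,0,0],46],
  [[0,0,0],[0,0,0],46],
  [[0,0,0],[0,0,0],46],
])

```text
clock: 43.13
tcp_pos: [0.5567, -0.056, 0.2367]
tcp_rot: [-0.082, -0.702, 0.702, 0.081]
wrist_force: [-3.3, 0.5, 5.3]
opening: 0.0546
```

Contact at the predicted height. Release and retreat upward and away.

Request:
move_arm([
  [[0,0,0.3],[0,0,0],55],
  [[0,0,0],[0,0,0],58],
  [[0,0,0],[0,0,0],62],
  [[0,0,0],[0,0,0],67],
  [[0,0,0],[0,0,0],72],
  [[0,0,0],[0,0,0],74],
  [[0,0,4],[0,0,0],74],
  [[0,0,10],[0,0,0],74],
  [[0,0,20],[0,0,0],74],
  [[0,0,30],[0,0,0],74],
  [[0,0,36],[0,0,0],74],
  [[0,0,36],[0,0,0],74],
])

```text
clock: 44.13
tcp_pos: [0.5561, -0.0558, 0.3743]
tcp_rot: [0.081, 0.703, -0.702, -0.081]
wrist_force: [0.8, 0.1, 0.0]
opening: 0.074
```

Request:
move_arm([
  [[-10,-10,15],[0,0,0],74],
  [[-15,-20,10],[0,0,0],74],
  [[-15,-30,0],[0,0,0],74],
  [[-10,-35,0],[0,0,0],74],
  [[-10,-35,0],[0,0,0],74],
  [[-10,-35,0],[0,0,0],74],
  [[-5,-35,0],[0,0,0],74],
  [[0,-25,0],[0,0,0],74],
  [[0,-10,0],[0,0,0],74],
  [[0,0,0],[0,0,0],74],
  [[0,0,0],[0,0,0],74],
])

```text
clock: 45.05
tcp_pos: [0.4818, -0.2902, 0.3976]
tcp_rot: [0.081, 0.703, -0.702, -0.081]
wrist_force: [-0.5, 0.6, -0.6]
opening: 0.0738
```

```bash
python3 - <<'E'
from h import *
T=rep()
t=ctrl.camera("top");cv2.imwrite("pics/t30.png",t)
cv2.imwrite("pics/t30z.png",cv2.resize(t[130:260,260:410],None,fx=5,fy=4.6,interpolation=cv2.INTER_CUBIC)[:598,:750])
cv2.imwrite("pics/s30.png",ctrl.camera("scene"))
E
```

```text
t 45.05 tcp [ 0.4818 -0.2902  0.3976] grasp [ 0.4819 -0.2901  0.2429] F [-0.5  0.6 -0.6] open 0.0738
y [ 0.0006  0.0007 -1.    ] z [-0.2284 -0.9736 -0.0009] jawyaw -103.2021238328031 q [ 0.6339  0.2595 -0.1808  1.5519  0.0465  1.3343 -1.3531]
```

View pics/t30.png

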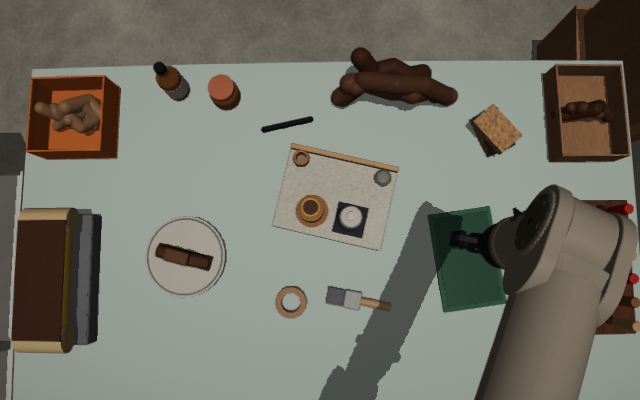

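View pics/t30z.png

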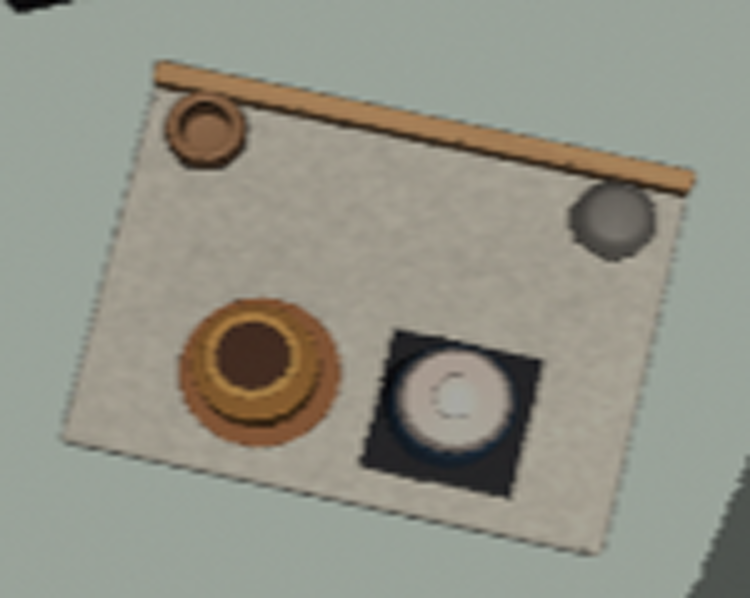

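View pics/s30.png

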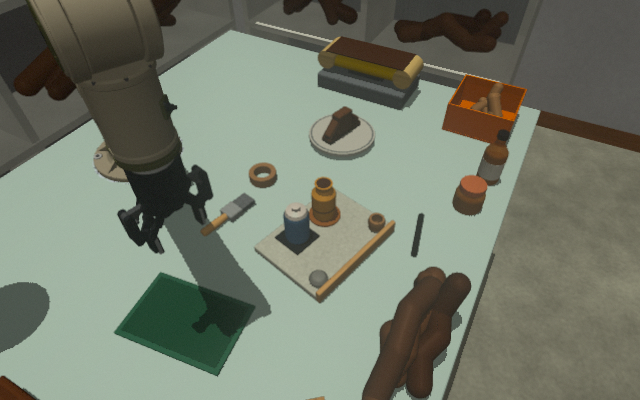

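The vase (zoomed at (253,354), was (253,352)) and the jar (knob (457,395), unchanged) are back on the middle of their pads. The carving stands on the turntable, and the ring (291,302), brush and marker are where they were. The arm is clear, so I'll hand in.

```bash
python3 - <<'E'
from workcell import ctrl
print(ctrl.hand_in())
E
```

```text
the job is handed in; nothing more can be done
None
```

The job is done and handed in at about 45 s of the 144 s allowed. I stood the jar and then the vase on the green mat, moved the carving to the turntable, and only then put the vase back on the cork and the jar back on the slate. I lowered every piece slowly until it touched and saw at most about 9 N at the wrist.

- **Carving:** it stands upright over the red dot. One wrist-camera view put its centre about 2.5 mm from the turntable's centre; the top view put it within about 1 mm. These differ by roughly the 2 mm camera calibration, so I did not nudge it.
- **Vase and jar:** in the final top view both are upright and within about 1 mm of where they started on their pads.
- **Bystanders:** the wooden ring, brush and marker look unmoved in the final top view.
- **Robot:** the gripper was open and clear of everything at hand-in. No check failed.

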